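# Clear the slipper bench: toggles to the drawer, lasts to the rod

## Robot

A 6-joint arm with a two-finger parallel gripper is mounted at the origin on the work surface. World frame = base frame: x ahead of the robot, y to its left, z up, the work surface at z = 0. Lengths are in m, angles in degrees, forces in N, time in s.
With the tool pointing down it reaches from about 0.35 to 0.875 m from the base axis. Payload 4.2 kg.
Tool frame: the origin (TCP) lies on the centre line of the jaws, within the pads' length; the fingertips stand r.tip_extent ahead of it and the grasp point (between the pads) lies 11 mm behind it (r.tip_extent is the distance from the TCP to the fingertips, in m); z points along the fingers, y is the line along which they close (so a half turn about z gives the same grasp; the last joint's range is limited). The gripper opens to 87 mm and grips with 3 to 60 N. Pads are 19 mm wide; open, the fingers measure 117 mm over their backs; the gripper's body (75 mm by 190 mm) begins 51 mm behind the grasp point.
Start: joints at [-49.928, 22.042, 0.453, 0, -68.411, -14.817], TCP at [0.267, -0.565, 0.231] pointing down, gripper open.
Joint ranges: [-179.83, 179.83], [-69.29, 118.12], [-61.27, 80.66], [-181.25, 117.63], [-171.15, -9.14], [-177.46, 177.46]. Speed limits (degrees/s): [159.86, 159.86, 180, 180, 180, 180].

## Interface

Orientations are given as a 3x3 rotation matrix whose columns are the frame's x, y, z axes.
In Python, from station import r gives the robot as it stands.
- The arm moves only by the shell command python3 -m jog 'ROWS'. ROWS is text: rows parted by semicolons, each of 5 numbers parted by spaces: the opening, from 0 (shut) to 1 (fully open), then the shift along the world's x, y, z in mm, then the turn about the world's z in degrees. In form: hand dx dy dz roll; .... A call has 1 to 5 rows; each row shifts and turns the commanded pose from where the row before left it; what a row does not reach is not made up. A row lasts 1/8 s, in which the tool goes at most 62.5 mm and 10.7 degrees, less where a joint would pass 70% of its speed; a pose out of reach is approached as far as the arm can. A call is refused whole if a number of a shift passes 62.5 or a number of a turn 10.7, either way. A call with a gripper value outside its range is refused whole. The fingers move at their own pace and stop on an object; the grip force is fixed at half the most. Time passes only in rows, so rows that do not move let the fingers close. It gives the time, the measured TCP pose, the force, the opening and the grip force at its end, in the units of the state.
- r.sense(): the state, without advancing time (a new reading comes with each control period).
- r.capture(name): name is "scene" or "side" or "wrist"; returns a dict with "pixels" (420x560x3 uint8, red, green, blue), "fovy" (degrees; the focal length in pixels is half the picture's height over the tangent of half this angle, whatever the lens; pixels are square), "cx", "cy" (the principal point, pixels), "origin" and "orientation" of the camera in the world; the wrist camera has in their place "T_tool_cam" (4x4, takes a point from camera to tool coordinates, whose origin is the TCP and whose axes are the flange's). Camera axes: x right, y down, z forward; pixel columns grow to the right and rows downward; lengths in m; the calibration is good to about 2 mm. A picture is of the moment at which its call begins: read the wrist's pose just before it. There is no depth.
- r.finish_job(): hands the job in; it is judged then, once.
The state is a dict: "time_s": time; "joints": joint angles; "joint_velocities": joint speeds; "effort": joint torques, N m; "tcp_pos": TCP position; "ee_rot": TCP orientation; "wrist_force": force on the tool from outside, world axes, zero at the start; "moment": the same for the moment, N m; "gripper_width": opening from 0.0 (shut) to 1.0 (fully open); "gripper_force": force on a finger pad.
Only numpy, scipy, OpenCV 4.12 (cv2) and the standard library are available. Lean on these libraries where they do the work, as an engineer would, in place of code of your own. Each camera call takes 0.05 s, during which the arm holds its last target. There are 200 camera calls.

## Task

The slipper order is finished, so put its things away: pull the chest's drawer well open, tip the wooden toggles out of the blue mug into it, stand the empty mug upright in the middle of the cork coaster and push the drawer fully shut. Hang every green shoe last on the stand's rod by the hole in its top, and leave the other things on the bench where they are.

Things in the scene. Friction and masses are not known exactly. Their poses are not given: they have to be found in the camera images.
- chest_drawer0_handle (a point): Middle of the steel bar handle of the one white-fronted drawer of a low pale wooden chest (240 x 240 x 100 mm, fixed). The bar lies along this point's y, 11 mm thick, 120 mm long, its centre 35 mm before the drawer front, 62 mm above the bench, 38 mm below the chest's top. The point's x points into the chest: the drawer opens toward its -x.
- chest_drawer0 (a joint): How far the drawer is pulled out, m: 0 shut, 0.165 at its stop; it slides with about 1 N of friction and stays where it is left.
- drawer_floor (a point): Centre of the drawer's inner floor, 22 mm above the bench, moving with it; x into the chest, y along the front, z up. Inside 195 (x) by 198 (y) by 56 mm deep, walls 6 mm; the drawer front is 15 mm thick, its top 90 mm above the bench. The handle bar is 153 mm toward -x. The chest covers what is not pulled out: with the drawer shut its front face is 118 mm toward -x.
- mug: Blue mug, flared: 85 mm high, outer diameter 88 mm at the foot and 116 mm at the rim, wall 4 mm, floor 5 mm, about 0.25 kg. Origin: centre of its underside; z up through the mouth; +x toward the handle. It holds the toggles at the start.
- mug_rim (a point): Centre of the mug's mouth, 85 mm above the centre of its underside on its axis.
- mug_grip (a point): Grip point on the mug's handle: the upright bar of the loop, 88 mm from the mug's axis (its +x), 52 mm above its underside. The bar is 12 mm thick (mug's y, flat sides: pinch here), 16 mm deep (x), from 14 to 76 mm above the underside; two 12 mm bars join it to the wall at 20 and 70 mm.
- coaster: Round cork coaster, 130 mm across and 4 mm thick, fixed to the bench. Origin: centre of its underside.
- stand: Fixed hanging stand. Origin: centre of the underside of its dark wooden base, 250 (x) by 120 mm (y), 12 mm thick. An upright 30 mm wide stands at the +x end (from x = 100 mm), 205 mm high; from it a level steel rod, 10 mm in diameter, runs toward -x at y = 0, 200 mm above the bench, to its free end at x = -120 mm. Three lasts fit on it side by side.
- toggle0: Wooden barrel toggle, 32 mm long, 28 mm in diameter at its waist (22 mm at the ends), 20 g. Origin: centre of one end; z along its axis, toward the other end. Two to four of the toggles are present, in the mug at the start.
- toggle1: Wooden barrel toggle, 32 mm long, 28 mm in diameter at its waist (22 mm at the ends), 20 g. Origin: centre of one end; z along its axis, toward the other end. Two to four of the toggles are present, in the mug at the start.
- toggle2: Wooden barrel toggle, 32 mm long, 28 mm in diameter at its waist (22 mm at the ends), 20 g. Origin: centre of one end; z along its axis, toward the other end. Two to four of the toggles are present, in the mug at the start.
- toggle3: Wooden barrel toggle, 32 mm long, 28 mm in diameter at its waist (22 mm at the ends), 20 g. Origin: centre of one end; z along its axis, toward the other end. Two to four of the toggles are present, in the mug at the start.
- last0: Green plastic child's shoe last on its steel sole, 130 mm long (x, toe at +x), 50 mm wide (y), 114 mm high, about 0.25 kg. Origin: underside of the sole, below the hole. Its top block, 46 mm along x, 24 mm thick along y with flat sides, has a hole through it along y; the solid 30 mm above the hole (84 to 114 mm up) is the place to grip, across y..
- last0_hole (a point): Centre of that last's hole, 72 mm above its sole. The hole runs along the last's y, is 26 mm wide; its roof is a shallow inverted V whose ridge, 84 mm above the sole, centres the rod (7 mm lower at the sides); its floor is 58 mm above the sole. Hung by it, the last balances level. Two or three lasts are present.
- last1: Green plastic child's shoe last on its steel sole, 130 mm long (x, toe at +x), 50 mm wide (y), 114 mm high, about 0.25 kg. Origin: underside of the sole, below the hole. Its top block, 46 mm along x, 24 mm thick along y with flat sides, has a hole through it along y; the solid 30 mm above the hole (84 to 114 mm up) is the place to grip, across y..
- last1_hole (a point): Centre of that last's hole, 72 mm above its sole. The hole runs along the last's y, is 26 mm wide; its roof is a shallow inverted V whose ridge, 84 mm above the sole, centres the rod (7 mm lower at the sides); its floor is 58 mm above the sole. Hung by it, the last balances level. Two or three lasts are present.
- last2: Green plastic child's shoe last on its steel sole, 130 mm long (x, toe at +x), 50 mm wide (y), 114 mm high, about 0.25 kg. Origin: underside of the sole, below the hole. Its top block, 46 mm along x, 24 mm thick along y with flat sides, has a hole through it along y; the solid 30 mm above the hole (84 to 114 mm up) is the place to grip, across y..
- last2_hole (a point): Centre of that last's hole, 72 mm above its sole. The hole runs along the last's y, is 26 mm wide; its roof is a shallow inverted V whose ridge, 84 mm above the sole, centres the rod (7 mm lower at the sides); its floor is 58 mm above the sole. Hung by it, the last balances level. Two or three lasts are present.
- spool_red: Wooden thread spool with red thread, 44 mm across, 55 mm high, not part of the job. Origin: centre of its underside.
- spool_blue: Thread spool with blue thread, 44 mm across, 55 mm high, not part of the job.
- spool_yellow: Thread spool with yellow thread, 44 mm across, 55 mm high, not part of the job.
- soap: Green soap bottle, 60 mm across, 150 mm high, not part of the job.
- tin: Flat metal tin, 70 mm across, 30 mm high, not part of the job.
- brush: Hand brush lying on the bench, not part of the job.
Things that resemble listed ones, but are neither listed nor needed, are in the scene too. Several things look just like the coaster: the one meant starts farthest from the robot's base.

How it is judged:
By the outcome, as a careful person would: the job done as asked, in the order asked, and still so for the second after the job is handed in, with the robot touching nothing.
Of toggle0, toggle1, toggle2, toggle3 only 2 to 4 are there at a start; the rules pass over those that are not, and their reading is None.
Of last0, last1, last2 only 2 to 3 are there at a start; the rules pass over those that are not, and their reading is None.
At some moment in a run one of last0, last1, last2, mug may be knocked a few centimetres aside while the robot is not near it.
It also fails if it takes over 208 s, if anything falls off the work surface, if the arm or the gripper's body presses on something with over 40 N, if the wrist force passes 120 N, or if a joint passes its speed limit or range.

## Working session

There is one attempt and no reset: what is moved stays moved. The work goes in short steps, Python scripts to look and compute and a shell command to move; the robot and the scene stay as the last step left them, time stands still between calls to the robot, and variables do not carry over. Pictures are saved under pics/ and viewed, at most 14 in all, crops included, and the job is handed in when it is done.

```bash
ls; mkdir -p pics; cat > h.py <<'E'
import numpy as np, cv2
from station import r
def cap(n):
    s=r.sense(); c=r.capture(n); p=np.array(c["pixels"]); f=210/np.tan(np.radians(c["fovy"])/2)
    if n=="wrist":
        T=np.eye(4);T[:3,:3]=s["ee_rot"];T[:3,3]=s["tcp_pos"];T=T@np.array(c["T_tool_cam"]);R,o=T[:3,:3],T[:3,3]
    else: R,o=np.array(c["orientation"]),np.array(c["origin"])
    return dict(p=p,f=f,cx=c["cx"],cy=c["cy"],R=R,o=o)
def ray(c,u,v):
    d=c["R"]@np.array([(u-c["cx"])/c["f"],(v-c["cy"])/c["f"],1]); return d/np.linalg.norm(d)
def onz(c,u,v,z):
    d=ray(c,u,v); return c["o"]+d*(z-c["o"][2])/d[2]
def proj(c,P):
    q=c["R"].T@(np.array(P)-c["o"]); return np.array([c["cx"]+c["f"]*q[0]/q[2],c["cy"]+c["f"]*q[1]/q[2]])
def tri(c1,p1,c2,p2):
    A=np.zeros((3,3));b=np.zeros(3)
    for c,p in((c1,p1),(c2,p2)):
        d=ray(c,*p);M=np.eye(3)-np.outer(d,d);A+=M;b+=M@c["o"]
    X=np.linalg.solve(A,b);return X,[np.linalg.norm(np.cross(X-c["o"],ray(c,*p))) for c,p in((c1,p1),(c2,p2))]
def save(c,n,crop=None,k=1):
    p=c["p"][...,::-1]
    if crop: x0,y0,x1,y1=crop;p=p[y0:y1,x0:x1]
    cv2.imwrite("pics/"+n+".png",cv2.resize(p,None,fx=k,fy=k,interpolation=cv2.INTER_CUBIC))
def dump(c,n):
    import pickle;pickle.dump(c,open(n+".pkl","wb"))
def load(n):
    import pickle;return pickle.load(open(n+".pkl","rb"))
E
python3 - <<'E'
from h import *
for n in("scene","side"):
    c=cap(n);save(c,n+"0",k=1.4);dump(c,n);print(n,c["o"].round(3),c["R"].round(3).tolist(),c["f"])
print(r.sense(),r.tip_extent)
E
```

```text
pics
scene [1.584 0.052 0.948] [[-0.021, 0.641, -0.767], [1.0, 0.013, -0.016], [-0.0, -0.768, -0.641]] 539.6342131695518
side [0.236 0.95  1.022] [[-0.953, -0.219, 0.208], [-0.302, 0.664, -0.684], [0.011, -0.715, -0.699]] 538.830779240138
{'time_s': 0.1, 'joints': array([-4.99270330e+01,  2.20863609e+01,  3.88132744e-01, -2.43815392e-02,
       -6.84116583e+01, -1.48171175e+01]), 'joint_velocities': array([ 0.01057725, -0.06887271,  0.1562494 ,  0.07472073, -0.01014222,
        0.00362959]), 'effort': array([-3.49989723e-04, -3.91689706e+01,  1.87935930e+01,  4.23187315e+00,
        1.34976214e-02, -6.68655275e-05]), 'tcp_pos': array([ 0.26645971, -0.56477892,  0.22957493]), 'ee_rot': array([[-9.04478494e-01, -4.26518213e-01, -9.31849566e-04],
       [-4.26519217e-01,  9.04476861e-01,  1.72231487e-03],
       [ 1.08237710e-04,  1.95524851e-03, -9.99998083e-01]]), 'wrist_force': array([-0.09785148, -1.28575725, -0.77784295]), 'moment': array([0.03102785, 0.01250103, 0.05323557]), 'gripper_force': 0.0, 'gripper_width': 1.0027207137716025} 0.008
```

View pics/scene0.png

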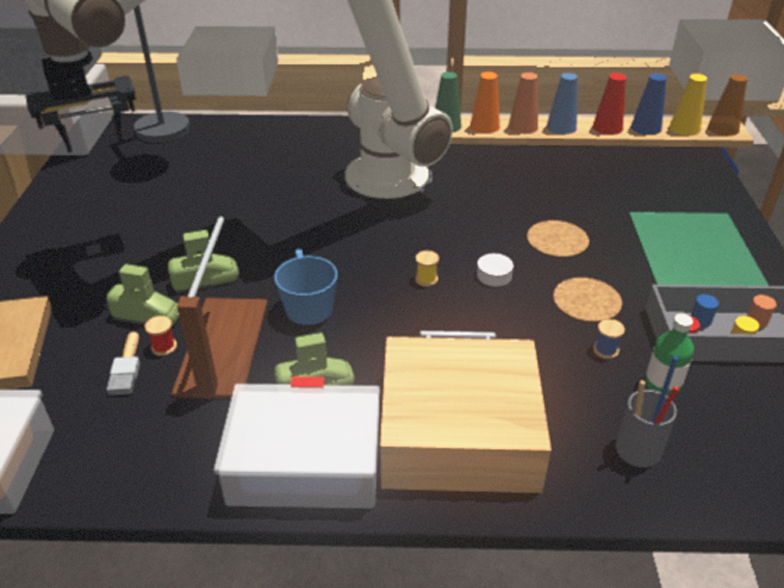

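View pics/side0.png

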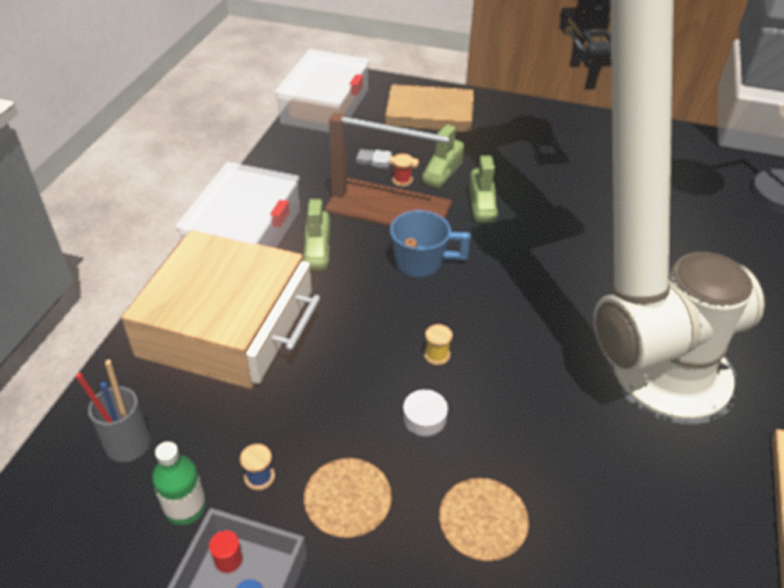

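```bash
python3 - <<'E'
from h import *
a,b=load("scene"),load("side")
P=dict(h_lo=((422,334),(317,298)),h_hi=((494,335),(288,345)),mugrim=((306,276),(420,231)),muggrip=((299,256),(466,245)),A=((195,235),(487,160)),B=((135,268),(449,130)),C=((311,339),(316,203)),rodfree=((220,220),(447,138)),rodroot=((193,296),(343,120)),
chestFL=((386,340),(302,258)),chestFR=((536,341),(242,377)))
for k,(p,q) in P.items():
    X,e=tri(a,np.array(p)/1.4,b,np.array(q)/1.4);print(k,(X*1000).round(),(np.array(e)*1000).round(1))
for n,c in(("scene",a),("side",b)):
    h=cv2.cvtColor(c["p"],cv2.COLOR_RGB2HSV)
    m=cv2.inRange(h,(8,90,110),(22,255,255))
    for ct in cv2.findContours(m,cv2.RETR_EXTERNAL,cv2.CHAIN_APPROX_NONE)[0]:
        if cv2.contourArea(ct)>500:
            (u,v),s,_=cv2.fitEllipse(ct);print(n,"cork",round(u*1.4),round(v*1.4),s,(onz(c,u,v,.004)*1000).round())
    g=cv2.inRange(h,(30,60,50),(48,255,255))
    for ct in cv2.findContours(g,cv2.RETR_EXTERNAL,cv2.CHAIN_APPROX_NONE)[0]:
        if cv2.contourArea(ct)>200: print(n,"green",np.array(cv2.boundingRect(ct))*1.4)
E
```

```text
h_lo [626.  79.  59.] [0. 0.]
h_hi [630. 202.  63.] [0.5 0.5]
mugrim [ 495. -135.   79.] [0.3 0.3]
muggrip [ 405. -158.   53.] [4.3 4.3]
A [ 415. -354.  113.] [1.9 1.9]
B [ 517. -440.  112.] [2. 2.]
C [ 698. -104.  115.] [3.9 3.9]
rodfree [ 487. -279.  198.] [2. 2.]
rodroot [ 700. -277.  200.] [0.4 0.4]
chestFL [676.  19.  90.] [0.8 0.8]
chestFR [665. 280.  72.] [13.4 13.4]
scene cork 464 414 (121.354248046875, 134.09527587890625) [757. 149.   4.]
scene cork 232 334 (40.796173095703125, 76.84994506835938) [ 575. -268.    4.]
scene cork 21 334 (34.6074333190918, 68.62799072265625) [ 581. -654.    4.]
scene cork 591 303 (33.033409118652344, 57.074642181396484) [472. 406.   4.]
scene cork 557 238 (24.797399520874023, 44.17296600341797) [258. 373.   4.]
scene cork 585 104 (59.756526947021484, 218.4182891845703) [-387.  541.    4.]
scene cork 318 77 (33.359596252441406, 65.86016082763672) [-545. -220.    4.]
scene green [274.4 331.8  79.8  51.8]
scene green [106.4 263.2  72.8  63. ]
scene green [200.2 253.4  39.2  32.2]
scene green [168.  229.6  42.   61.6]
side cork 483 519 (57.722625732421875, 65.2254867553711) [252. 378.   4.]
side cork 347 497 (56.515724182128906, 62.65144348144531) [454. 406.   4.]
side cork 217 320 (74.74038696289062, 128.28274536132812) [801. 139.   4.]
side cork 380 201 (26.3674373626709, 85.64704132080078) [ 624. -289.    4.]
side cork 430 106 (32.105560302734375, 73.14408874511719) [ 623. -699.    4.]
side cork 702 52 (46.91990661621094, 104.2130126953125) [  -37. -1230.     4.]
side cork 533 51 (73.02622985839844, 109.88471984863281) [  422. -1078.     4.]
side green [303.8 198.8  26.6  70. ]
side green [469.  154.   29.4  68.6]
side green [422.8 124.6  42.   63. ]
```

```bash
python3 - <<'E'
from h import *
a,b=load("scene"),load("side")
save(a,"coaster",(360,145,470,260),5)
for n,p,q in(("yellow",(427,283),(437,360)),("tin",(495,282),(425,430)),("bluespool",(607,355),(259,484))):
    print(n,[(onz(c,u/1.4,v/1.4,0)*1000).round() for c,(u,v) in((a,p),(b,q))])
# coaster extents
for c,w in((a,[(554,299),(622,299),(588,277),(588,319)]),(b,[(303,497),(392,497),(347,458),(347,535)])):
    X=np.array([onz(c,u/1.4,v/1.4,.004) for u,v in w])*1000;print(X.round(),X.mean(0).round())
E
```

```text
yellow [array([413.,  92.,  -0.]), array([394., 103.,   0.])]
tin [array([407., 228.,  -0.]), array([375., 252.,   0.])]
bluespool [array([611., 411.,  -0.]), array([590., 424.,   0.])]
[[462. 337.   4.]
 [460. 468.   4.]
 [392. 414.   4.]
 [519. 392.   4.]] [458. 403.   4.]
[[517. 426.   4.]
 [390. 385.   4.]
 [477. 342.   4.]
 [434. 463.   4.]] [454. 404.   4.]
```

View pics/coaster.png

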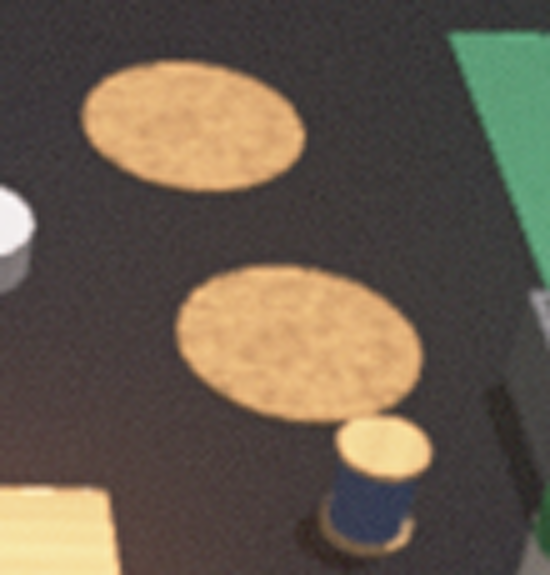

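```bash
python3 -m jog '1 10 20 50 0; 1 20 58 30 -2.5; 1 20 58 0 -2.5; 1 20 58 0 -2.5; 1 20 58 0 -2.5'; python3 -m jog '1 25 60 0 -2.5; 1 25 60 0 -2.5; 1 25 60 0 -2.5; 1 25 60 0 -2.5; 1 25 60 0 -2.5'; python3 -m jog '0 30 60 0 -2.5; 0 30 60 -20 0; 0 30 60 -20 0; 0 0 0 0 0'
python3 - <<'E'
from h import *
c=cap("wrist");dump(c,"w1");save(c,"w1");s=r.sense();print(s["tcp_pos"],s["ee_rot"][:,1],s["gripper_width"],s["joints"],c["o"],c["R"].round(2).tolist())
E
```

```text
time_s: 0.72
tcp_pos: [0.3551, -0.3162, 0.3077]
ee_rot: [[-0.965, -0.261, -0.0], [-0.261, 0.965, 0.0], [0.0, 0.0, -1.0]]
wrist_force: [2.1, -0.5, 0.6]
gripper_width: 1.001
gripper_force: 0.0
time_s: 1.35
tcp_pos: [0.4753, -0.0276, 0.308]
ee_rot: [[-0.999, -0.047, 0.0], [-0.047, 0.999, 0.0], [-0.0, 0.0, -1.0]]
wrist_force: [1.1, -0.0, 1.1]
gripper_width: 0.999
gripper_force: 0.0
time_s: 1.85
tcp_pos: [0.5568, 0.1364, 0.2686]
ee_rot: [[-1.0, -0.008, -0.006], [-0.008, 1.0, -0.002], [0.006, -0.002, -1.0]]
wrist_force: [-1.0, -0.6, -0.3]
gripper_width: 0.628
gripper_force: 0.0
[0.55647797 0.13476637 0.27001137] [-0.00677535  0.99997522 -0.0019102 ] 0.5827740548903094 [ 2.98106738e+01  1.56041897e+01 -3.22884606e+00 -1.78409637e-02
 -7.14197429e+01 -1.19416968e+02] [0.48409747 0.13652823 0.42260411] [[-0.01, 0.96, 0.26], [1.0, 0.01, 0.0], [-0.0, 0.26, -0.96]]
```

View pics/w1.png

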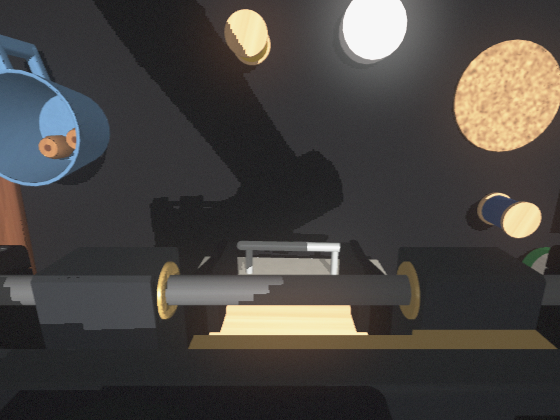

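```bash
python3 - <<'E'
from h import *
c=load("w1");print("bar",[(onz(c,u,v,.062)*1000).round(1) for u,v in((240,245),(340,247))])
h=cv2.cvtColor(c["p"],cv2.COLOR_RGB2HSV)
m=cv2.inRange(h,(8,60,90),(22,255,255));m[:, :440]=0;m[170:]=0
ct=max(cv2.findContours(m,0,1)[0],key=cv2.contourArea);(u,v),s,_=cv2.fitEllipse(ct);print("coaster",u,v,s,(onz(c,u,v,.004)*1000).round(1), ct[:,0].min(0),ct[:,0].max(0))
g=cv2.cvtColor(c["p"],cv2.COLOR_RGB2GRAY)[235:260,280:330];print(g[:, ::10].T)
b=cv2.inRange(h,(95,60,60),(120,255,255));ct=max(cv2.findContours(b,0,1)[0],key=cv2.contourArea);print("blue",cv2.boundingRect(ct))
for p in((240,245),(340,247)): pass
for n,d in(("h_lo",(422,334)),("h_hi",(494,335))):
    X,e=tri(load("scene"),np.array(d)/1.4,c,(240,245) if n=="h_lo" else (340,247));print(n,(X*1000).round(),np.round(np.array(e)*1000,1))
E
```

```text
bar [array([627.3,  80.4,  62. ]), array([628.8, 198.7,  62. ])]
coaster 507.4966125488281 95.3453598022461 (99.82789611816406, 118.97840118408203) [453.1 402.3   4. ] [453  39] [559 151]
[[ 42  42  43  41  42  44  66 104 107 110 118 121 115 109 109  91  49  45
   46  58  42  48  72 160 164]
 [ 42  41  43  44  40  41  55 101 108 108 112 124 119 112 107 106  53  61
   59  61  50  46  48 159 161]
 [ 40  42  46  41  43  44  68 102 108 108 110 125 120 111 108 105  72  62
   64  62  65  49  49 127 161]
 [ 43  42  42  43  45  45  44 140 187 212 225 247 247 237 226 207  96  65
   66  62  46  49  49 129 162]
 [ 43  46  43  44  43  43  46 104 178 209 224 246 247 241 229 215 116  60
   55  56  53  46  49  83 125]]
blue (0, 34, 110, 153)
h_lo [628.  80.  60.] [0.6 0.6]
h_hi [629. 201.  61.] [1.9 1.9]
```

```bash
python3 -m jog '0 45 3 -30 0; 0 46 2 -30 0; 0 0 0 -60 0; 0 0 0 -50 0; 0 0 0 0 0'; python3 -m jog '0 0 0 -20 0; 0 0 0 -22 0; 0 0 0 0 0;0 0 0 0 0'
```

```text
time_s: 2.52
tcp_pos: [0.6448, 0.1361, 0.0985]
ee_rot: [[-1.0, -0.003, -0.009], [-0.003, 1.0, -0.004], [0.009, -0.004, -1.0]]
wrist_force: [0.7, -0.3, -0.5]
gripper_width: 0.042
gripper_force: 0.0
time_s: 3.02
tcp_pos: [0.6493, 0.1386, 0.0633]
ee_rot: [[-1.0, -0.005, 0.004], [-0.005, 1.0, 0.001], [-0.004, 0.001, -1.0]]
wrist_force: [0.1, 0.9, 0.2]
gripper_width: 0.003
gripper_force: 0.0
```

```bash
python3 -m jog '0 0 0 -8 0; 0 0 0 0 0; 0 -20 0 0 0; 0 -30 0 0 0; 0 -35 0 0 0'; python3 -m jog '0 -35 0 0 0; 0 -30 0 0 0; 0 -18 0 0 0; 0 0 0 0 0; 0 -4 0 0 0'; python3 -m jog '0 0 0 0 0; 0 0 0 0 0'
```

```text
time_s: 3.65
tcp_pos: [0.5636, 0.139, 0.0527]
ee_rot: [[-1.0, -0.004, 0.004], [-0.004, 1.0, 0.001], [-0.004, 0.001, -1.0]]
wrist_force: [1.5, 2.0, -0.0]
gripper_width: 0.004
gripper_force: 1.0
time_s: 4.28
tcp_pos: [0.479, 0.1391, 0.0533]
ee_rot: [[-1.0, -0.006, 0.006], [-0.006, 1.0, 0.002], [-0.007, 0.002, -1.0]]
wrist_force: [14.5, -7.3, -6.0]
gripper_width: 0.003
gripper_force: 7.2
time_s: 4.53
tcp_pos: [0.4792, 0.139, 0.0532]
ee_rot: [[-1.0, -0.005, 0.006], [-0.005, 1.0, 0.002], [-0.006, 0.002, -1.0]]
wrist_force: [7.6, -3.4, -1.3]
gripper_width: 0.003
gripper_force: 4.0
```

```bash
python3 -m jog '0 8 0 0 0; 0 0 0 30 0; 0 0 0 60 0; 0 0 -30 60 1; 1 5 -55 60 2'; python3 -m jog '1 5 -60 20 2; 1 0 -60 0 2; 1 0 -60 0 2; 1 0 -10 0 1;1 0 0 0 0'
python3 - <<'E'
from h import *
c=cap("wrist");dump(c,"w2");save(c,"w2");s=r.sense();print(s["tcp_pos"],s["ee_rot"][:,1],s["joints"].round())
E
```

```text
time_s: 5.15
tcp_pos: [0.4875, 0.0681, 0.2464]
ee_rot: [[-0.998, -0.06, 0.0], [-0.06, 0.998, 0.001], [-0.0, 0.001, -1.0]]
wrist_force: [0.8, 0.1, -0.3]
gripper_width: 0.057
gripper_force: 0.0
time_s: 5.78
tcp_pos: [0.4921, -0.1218, 0.2634]
ee_rot: [[-0.985, -0.175, -0.002], [-0.175, 0.985, 0.001], [0.002, 0.001, -1.0]]
wrist_force: [-0.4, 0.8, -0.1]
gripper_width: 0.601
gripper_force: 0.0
[ 0.49222135 -0.12098624  0.26350271] [-1.76610671e-01  9.84280506e-01  7.45508690e-04] [  5.   9. -13.  -0. -68. -84.]
```

View pics/w2.png

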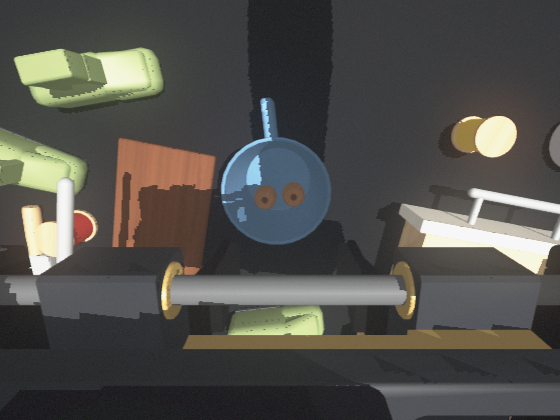

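```bash
python3 - <<'E'
from h import *
c=load("w2");h=cv2.cvtColor(c["p"],cv2.COLOR_RGB2HSV)
b=cv2.inRange(h,(95,60,60),(120,255,255));b[250:]=0
b=cv2.morphologyEx(b,cv2.MORPH_CLOSE,np.ones((15,15)))
ct=max(cv2.findContours(b,0,1)[0],key=cv2.contourArea);print(cv2.boundingRect(ct))
q=ct[:,0];q=q[(q[:,1]>150)];(u,v),s,_=cv2.fitEllipse(q);print("rim",u,v,s)
rim=onz(c,u,v,.085);print(rim*1000)
a=load("scene");b2=load("side")
for n,k,p in(("sc",a,(306,276)),("sd",b2,(420,231))): print(n,(tri(c,(u,v),k,np.array(p)/1.4)[0]*1000).round())
for p in((267,104),(270,125),(264,98),(271,98)):
    g=onz(c,*p,.076);d=g-rim;print(p,g*1000,np.hypot(*d[:2])*1000,np.degrees(np.arctan2(d[1],d[0])))
print((tri(c,(267,104),b2,np.array((466,238))/1.4)))
E
```

```text
(220, 97, 111, 148)
rim 275.4620666503906 190.2220458984375 (107.48271179199219, 109.93901062011719)
[ 492.92850394 -134.0300416    85.        ]
sc [ 494. -134.   79.]
sd [ 495. -134.   79.]
(267, 104) [ 409.73633892 -156.86877464   76.        ] 86.2701805207337 -164.64879515007098
(270, 125) [ 429.24229997 -150.65447805   76.        ] 65.82024356494748 -165.37016047996636
(264, 98) [ 404.65325805 -160.70136883   76.        ] 92.21647754850662 -163.18842568989555
(271, 98) [ 403.43335758 -153.86008523   76.        ] 91.66576161343013 -167.50643959868185
(array([ 0.40882621, -0.15771019,  0.06500226]), [np.float64(0.0005916406791122436), np.float64(0.0005916406791121559)])
```

```bash
python3 -m jog '0.7 -42 -18 0 2.4; 0.7 -42 -18 -40 2.4; 0.7 0 0 -60 0; 0.7 0 0 -50 0; 0.7 0 0 0 0'; python3 -m jog '0.7 0 0 -40 0; 0.7 0 0 -32 0; 0.7 0 0 0 0; 0.7 0 0 0 0'; python3 -m jog '0 0 0 0 0; 0 0 0 0 0; 0 0 0 0 0; 0 0 0 0 0; 0 0 0 0 0'; python3 -m jog '0 0 0 0 0; 0 0 0 0 0; 0 0 0 10 0; 0 0 0 0 0; 0 0 0 0 0'
python3 - <<'E'
from h import *
c=cap("wrist");dump(c,"w3");d=cap("side");save(d,"s3",(240,110,400,240),4);s=r.sense();print(s["tcp_pos"],s["ee_rot"][:,1],s["moment"],s["wrist_force"])
E
```

```text
time_s: 6.45
tcp_pos: [0.4058, -0.1559, 0.1113]
ee_rot: [[-0.965, -0.261, -0.009], [-0.261, 0.965, 0.0], [0.009, 0.003, -1.0]]
wrist_force: [-0.0, -0.0, 0.1]
gripper_width: 0.701
gripper_force: 0.0
time_s: 6.95
tcp_pos: [0.4106, -0.1567, 0.0439]
ee_rot: [[-0.965, -0.261, 0.004], [-0.261, 0.965, -0.0], [-0.004, -0.001, -1.0]]
wrist_force: [-0.4, -0.6, 0.7]
gripper_width: 0.697
gripper_force: 0.0
time_s: 7.58
tcp_pos: [0.4084, -0.1569, 0.0419]
ee_rot: [[-0.966, -0.26, -0.0], [-0.26, 0.966, -0.0], [0.0, 0.0, -1.0]]
wrist_force: [0.2, -0.2, -0.2]
gripper_width: 0.216
gripper_force: 0.0
time_s: 8.2
tcp_pos: [0.408, -0.1568, 0.0518]
ee_rot: [[-0.966, -0.26, -0.001], [-0.26, 0.966, 0.0], [0.001, 0.0, -1.0]]
wrist_force: [-0.1, -0.2, -4.1]
gripper_width: 0.14
gripper_force: 30.0
[ 0.40804578 -0.15680645  0.05167673] [-2.59667873e-01  9.65697933e-01  3.11837325e-04] [-0.09520756  0.22967353  0.02391659] [ 0.00531324  0.84190922 -3.6703281 ]
```

View pics/s3.png

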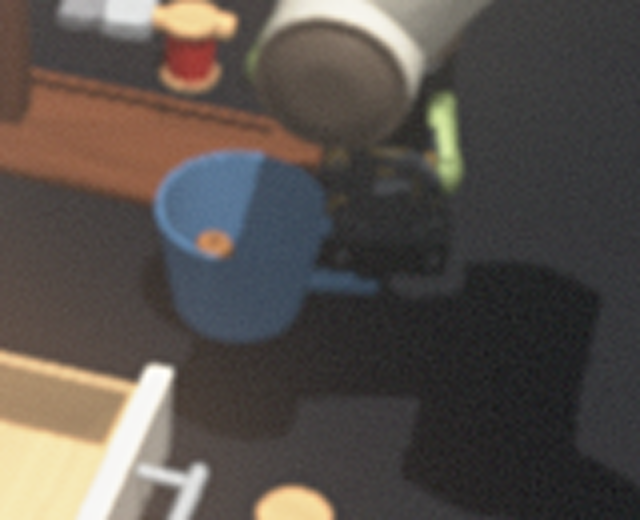

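```bash
python3 -m jog '0 0 0 20 0; 0 0 0 35 0; 0 0 0 40 0; 0 0 0 40 0; 0 0 0 28 0'; python3 -m jog '0 18 20 0 7.5; 0 18 21 0 7.5; 0 18 21 0 7.5; 0 18 21 0 7.5; 0 18 21 0 7.5';  python3 -m jog '0 18 21 0 7.5; 0 18 21 0 7.5; 0 18 21 0 7.5; 0 18 21 0 7.5; 0 18 21 0 7.5'; python3 -m jog '0 0 0 0 0; 0 0 0 0 0'
python3 - <<'E'
from h import *
d=cap("side");save(d,"s4",(60,110,380,300),2.4);s=r.sense();print(s["tcp_pos"],s["ee_rot"][:,1],s["moment"],s["wrist_force"],s["joints"].round())
E
```

```text
time_s: 8.93
tcp_pos: [0.4084, -0.1568, 0.2164]
ee_rot: [[-0.966, -0.26, 0.001], [-0.26, 0.966, 0.0], [-0.001, -0.0, -1.0]]
wrist_force: [1.5, -0.7, -2.9]
gripper_width: 0.134
gripper_force: 30.0
time_s: 9.55
tcp_pos: [0.4984, -0.0521, 0.2142]
ee_rot: [[-0.605, -0.797, -0.002], [-0.797, 0.605, -0.0], [0.001, 0.001, -1.0]]
wrist_force: [0.7, 0.0, -4.1]
gripper_width: 0.137
gripper_force: 30.0
time_s: 10.18
tcp_pos: [0.5886, 0.0528, 0.214]
ee_rot: [[0.005, -1.0, -0.001], [-1.0, -0.005, -0.0], [0.0, 0.001, -1.0]]
wrist_force: [0.9, 0.7, -4.4]
gripper_width: 0.138
gripper_force: 30.0
time_s: 10.42
tcp_pos: [0.5877, 0.0519, 0.2141]
ee_rot: [[0.0, -1.0, -0.002], [-1.0, -0.0, -0.001], [0.001, 0.002, -1.0]]
wrist_force: [-0.1, 0.0, -3.5]
gripper_width: 0.134
gripper_force: 30.0
[0.58767787 0.05164149 0.214352  ] [-9.99998910e-01  7.78091347e-05  1.47444801e-03] [-0.27711756  0.07061465  0.02336256] [ 0.8310557   0.02837224 -3.10573708] [ 21.  19.  -6.  -0. -65. -21.]
```

View pics/s4.png

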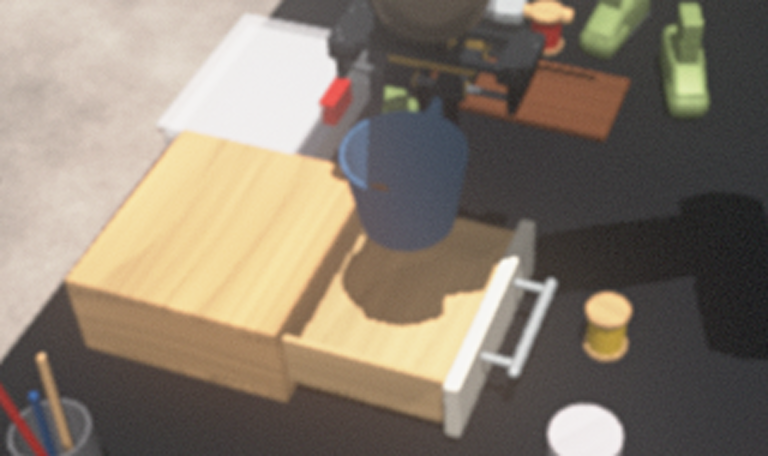

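```bash
python3 -m jog '0 0 0 50 0; 0 0 0 -50 0; 0 0 0 60 0; 0 0 0 0 0; 0 0 0 0 0'; python3 - <<'E'
from h import *
s=r.sense();print(s["tcp_pos"],s["moment"],s["wrist_force"])
E
```

```text
time_s: 11.1
tcp_pos: [0.5877, 0.0517, 0.2751]
ee_rot: [[-0.0, -1.0, -0.0], [-1.0, 0.0, 0.001], [-0.001, 0.0, -1.0]]
wrist_force: [-0.2, -1.0, -4.0]
gripper_width: 0.136
gripper_force: 30.0
[0.58767856 0.0517336  0.27505164] [-0.2823914   0.21912548 -0.05695426] [-0.24261867 -0.97950267 -3.96687438]
```

```bash
python3 -m jog '0 2 -50 10 0; 0 2 -60 5 0; 0 2 -60 0 0; 0 2 -60 0 0; 0 2 -60 0 0'; python3 -m jog '0 2 -60 0 0; 0 0 -60 0 0; 0 0 -60 0 0; 0 0 -42 0 0; 0 0 0 0 0'; python3 -m jog '0 0 0 -45 0; 0 0 0 -45 0; 0 0 0 -40 0; 0 0 0 -21 0; 0 0 0 0 0'; python3 - <<'E'
from h import *
c=cap("scene");save(c,"c5",(60,120,260,300),3.2);s=r.sense();print(s["tcp_pos"],s["moment"],s["wrist_force"],s["joints"].round())
E
```

```text
time_s: 11.72
tcp_pos: [0.5978, -0.2396, 0.2887]
ee_rot: [[0.0, -1.0, -0.002], [-1.0, -0.0, 0.001], [-0.001, 0.002, -1.0]]
wrist_force: [1.7, 0.2, -2.7]
gripper_width: 0.134
gripper_force: 30.0
time_s: 12.35
tcp_pos: [0.599, -0.4632, 0.2863]
ee_rot: [[-0.004, -1.0, -0.003], [-1.0, 0.004, 0.002], [-0.002, 0.003, -1.0]]
wrist_force: [0.0, 0.8, -3.9]
gripper_width: 0.133
gripper_force: 30.0
time_s: 12.98
tcp_pos: [0.5996, -0.4584, 0.1364]
ee_rot: [[0.001, -1.0, -0.004], [-1.0, -0.001, 0.003], [-0.003, 0.004, -1.0]]
wrist_force: [-0.4, -0.0, -3.2]
gripper_width: 0.133
gripper_force: 30.0
[ 0.60044011 -0.45918787  0.13832359] [-0.31773106  0.06429431 -0.01134932] [ 0.21418167 -0.54449011 -3.15036636] [-25.  38.  15.  -0. -67.  25.]
```

View pics/c5.png

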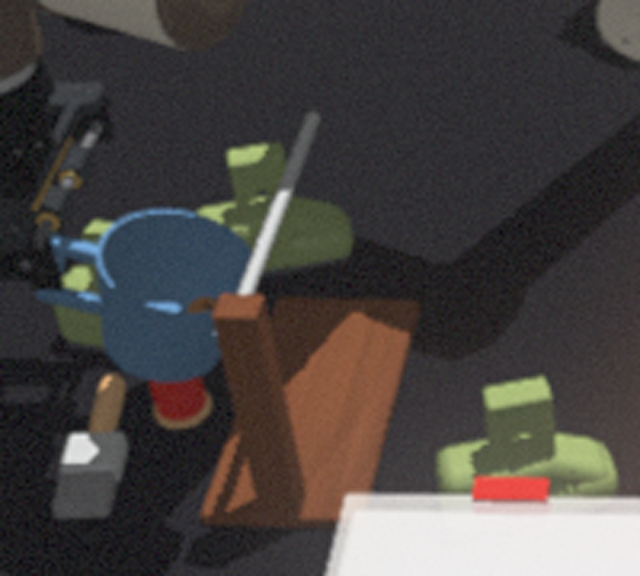

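```bash
python3 -m jog '0 0 30 0 0; 0 0 32 0 0; 0 0 0 0 0'; python3 -m jog '0 0 0 14 0; 0 0 -2 15 0; 0 0 -2 15 0; 0 0 0 0 0'; python3 -m jog '0 0 0 14 0; 0 0 0 15 0; 0 1 1 15 0; 0 -1 2 14 0; 0 0 0 0 0';python3 - <<'E'
from h import *
s=r.sense();print(s["tcp_pos"],s["moment"],s["wrist_force"])
E
```

```text
time_s: 13.4
tcp_pos: [0.6015, -0.3958, 0.141]
ee_rot: [[0.004, -1.0, 0.002], [-1.0, -0.004, -0.001], [0.001, -0.002, -1.0]]
wrist_force: [1.1, -0.9, -3.8]
gripper_width: 0.137
gripper_force: 30.0
time_s: 13.9
tcp_pos: [0.6013, -0.4032, 0.1856]
ee_rot: [[0.0, -1.0, 0.004], [-1.0, -0.0, -0.002], [0.002, -0.004, -1.0]]
wrist_force: [0.6, -0.3, -3.8]
gripper_width: 0.138
gripper_force: 30.0
time_s: 14.52
tcp_pos: [0.6011, -0.3991, 0.2433]
ee_rot: [[0.001, -1.0, 0.003], [-1.0, -0.001, -0.002], [0.002, -0.003, -1.0]]
wrist_force: [-0.3, -0.4, -3.2]
gripper_width: 0.129
gripper_force: 30.0
[ 0.60109675 -0.39911971  0.24330304] [-0.14569714  0.03923451 -0.06049828] [-0.32822421 -0.36799535 -3.23047933]
```

```bash
python3 -m jog '0 0 3 10 0; 0 0 8 14 0; 0 0 9 15 0; 0 0 0 0 0; 0 0 0 0 0'; python3 - <<'E'
from h import *
c=cap("scene");save(c,"c6",(60,80,260,260),3.2);s=r.sense();print(s["tcp_pos"],s["moment"],s["wrist_force"])
E
```

```text
time_s: 15.15
tcp_pos: [0.6005, -0.3783, 0.2801]
ee_rot: [[0.001, -1.0, 0.001], [-1.0, -0.001, 0.001], [-0.001, -0.001, -1.0]]
wrist_force: [0.4, 0.7, -4.3]
gripper_width: 0.136
gripper_force: 30.0
[ 0.60037459 -0.37849569  0.27964595] [-0.11354917  0.11565267  0.01346939] [-1.15144528 -0.16756101 -3.35530345]
```

View pics/c6.png

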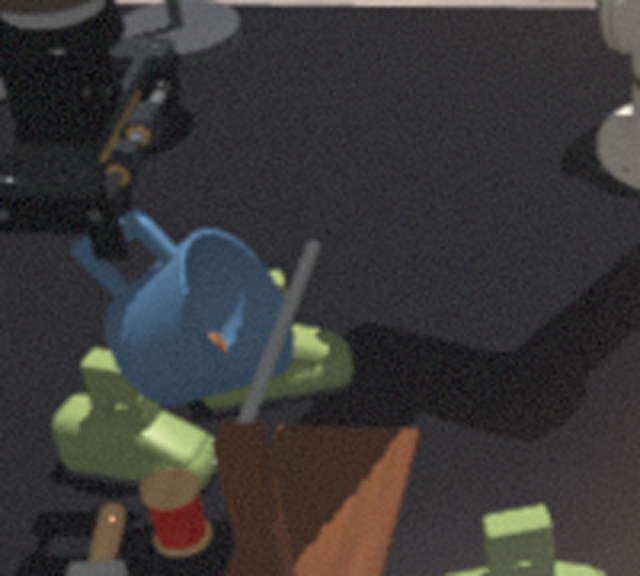

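```bash
python3 -m jog '0 0 7 8 0; 0 0 8 8 0; 0 0 0 0 0; 0 0 -25 0 0; 0 0 -35 0 0'; python3 -m jog '0 -30 0 10 0; 0 -50 0 10 0; 0 -50 0 0 0; 0 -50 20 0 0; 0 -20 50 0 0';  python3 -m jog '0 0 55 0 0; 0 0 55 0 0; 0 0 55 0 0; 0 0 55 0 0; 0 10 55 0 0'; python3 -m jog '0 35 50 0 0; 0 48 50 0 0; 0 50 50 0 0; 0 45 38 0 0; 0 0 0 0 0'; python3 - <<'E'
from h import *
c=cap("side");save(c,"s7",(60,80,380,290),2.4);s=r.sense();print(s["tcp_pos"],s["ee_rot"][:,1],s["moment"],s["wrist_force"])
E
```

```text
time_s: 15.82
tcp_pos: [0.6012, -0.4232, 0.2969]
ee_rot: [[0.003, -1.0, 0.002], [-1.0, -0.003, 0.0], [-0.0, -0.002, -1.0]]
wrist_force: [0.6, 0.1, -4.2]
gripper_width: 0.131
gripper_force: 30.0
time_s: 16.45
tcp_pos: [0.3981, -0.354, 0.3164]
ee_rot: [[-0.003, -1.0, 0.001], [-1.0, 0.003, -0.0], [0.0, -0.001, -1.0]]
wrist_force: [2.2, 0.6, -2.9]
gripper_width: 0.135
gripper_force: 29.9
time_s: 17.08
tcp_pos: [0.4098, -0.077, 0.317]
ee_rot: [[0.001, -1.0, 0.003], [-1.0, -0.001, 0.001], [-0.001, -0.003, -1.0]]
wrist_force: [1.0, 0.0, -2.6]
gripper_width: 0.131
gripper_force: 30.0
time_s: 17.7
tcp_pos: [0.5801, 0.1016, 0.3138]
ee_rot: [[0.004, -1.0, -0.002], [-1.0, -0.004, 0.0], [-0.0, 0.002, -1.0]]
wrist_force: [-0.2, -0.1, -4.2]
gripper_width: 0.129
gripper_force: 29.9
[0.57844197 0.09995179 0.31451194] [-0.9999934  -0.00260313  0.00253401] [0.00467958 0.0557418  0.00943752] [ 0.30973506 -0.8538442  -4.06803901]
```

View pics/s7.png

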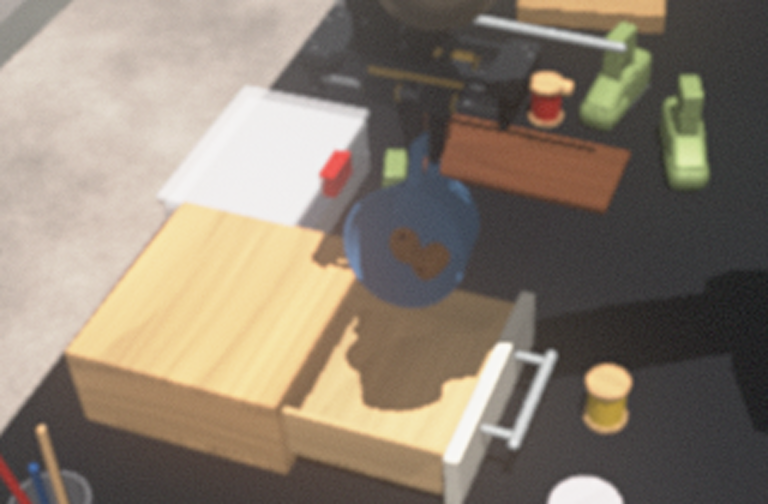

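```bash
python3 -m jog '0 5 5 -40 0; 0 5 5 -45 0; 0 0 0 -40 0; 0 0 0 -22 0; 0 0 0 0 0'; python3 -m jog '0 0 15 0 0; 0 0 20 2 0; 0 0 20 2 0; 0 0 20 2 0; 0 0 20 2 0'; python3 - <<'E'
from h import *
s=r.sense();print(s["tcp_pos"],s["moment"],s["wrist_force"])
E
```

```text
time_s: 18.38
tcp_pos: [0.5862, 0.1072, 0.168]
ee_rot: [[0.0, -1.0, -0.004], [-1.0, -0.0, -0.001], [0.001, 0.004, -1.0]]
wrist_force: [-0.4, 0.3, -3.0]
gripper_width: 0.138
gripper_force: 29.9
time_s: 19.0
tcp_pos: [0.5878, 0.2046, 0.1773]
ee_rot: [[0.001, -1.0, -0.0], [-1.0, -0.001, -0.001], [0.001, 0.0, -1.0]]
wrist_force: [-0.5, -3.7, -1.4]
gripper_width: 0.133
gripper_force: 30.0
[0.5877932  0.20455027 0.1772915 ] [-1.24570713  0.09053253 -0.07015008] [-0.47375116 -3.6754248  -1.42969289]
```

```bash
python3 -m jog '0 0 15 0 0; 0 0 18 0 0; 0 0 18 0 0; 0 0 15 -2 0; 0 0 12 -3 0'; python3 -m jog '0 0 8 -4 0; 0 0 0 0 0; 0 0 -25 0 0;0 0 0 0 0'; python3 - <<'E'
from h import *
c=cap("side");save(c,"s8",(60,80,380,290),2.4);s=r.sense();print(s["tcp_pos"],s["moment"],s["wrist_force"])
E
```

```text
time_s: 19.62
tcp_pos: [0.5878, 0.282, 0.171]
ee_rot: [[0.001, -1.0, -0.001], [-1.0, -0.001, -0.001], [0.001, 0.001, -1.0]]
wrist_force: [0.9, -5.9, -2.8]
gripper_width: 0.132
gripper_force: 30.0
time_s: 20.12
tcp_pos: [0.5875, 0.2629, 0.1678]
ee_rot: [[-0.001, -1.0, -0.001], [-1.0, 0.001, 0.002], [-0.002, 0.001, -1.0]]
wrist_force: [-0.4, 0.3, -3.2]
gripper_width: 0.137
gripper_force: 30.0
[0.58784651 0.26359509 0.16803448] [0.3202035  0.11027063 0.00603863] [ 1.19453338  0.05613613 -3.59298584]
```

View pics/s8.png

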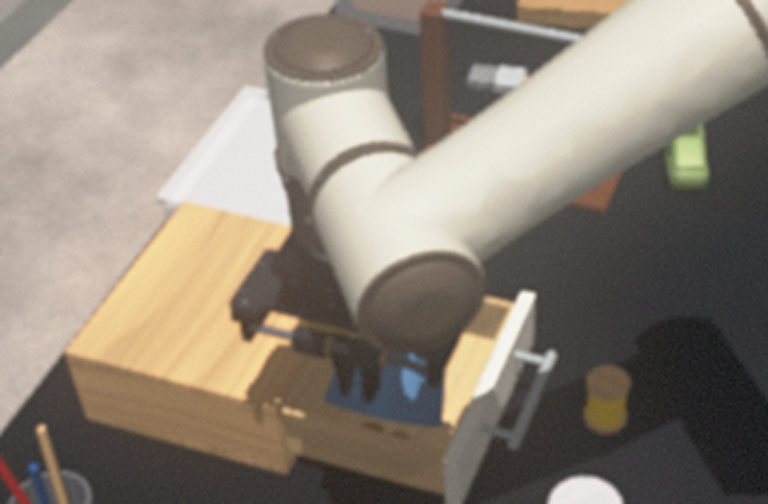

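```bash
python3 -m jog '0 0 -20 20 0; 0 0 -20 40 0; 0 0 -20 50 0; 0 0 0 40 0; 0 0 0 0 0'; python3 - <<'E'
from h import *
c=cap("scene");s=r.sense();print(s["tcp_pos"],s["moment"],s["wrist_force"])
d=cap("wrist");im=np.hstack([cv2.resize(c["p"][150:360,230:430],(400,420)),d["p"][:, 160:]]);cv2.imwrite("pics/m9.png",im[...,::-1])
E
```

```text
time_s: 20.8
tcp_pos: [0.5895, 0.204, 0.3238]
ee_rot: [[0.0, -1.0, 0.01], [-1.0, -0.0, 0.006], [-0.006, -0.01, -1.0]]
wrist_force: [0.4, -0.3, -4.0]
gripper_width: 0.134
gripper_force: 30.0
[0.58814701 0.20408583 0.32028172] [ 0.31384385  0.28135169 -0.08649642] [-0.23144537  0.09335539 -3.97659449]
```

View pics/m9.png

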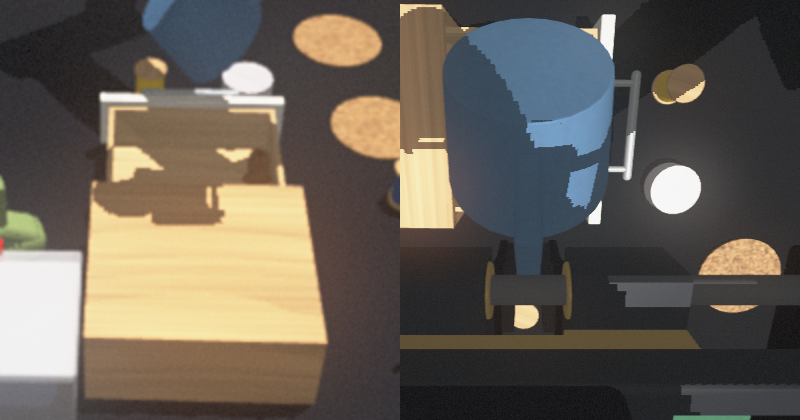

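```bash
python3 -m jog '0 0 -40 -30 0; 0 0 -45 -35 0; 0 0 -4 -31 0; 0 0 0 0 0; 0 0 -7 -13 0'; python3 -m jog '0 0 -6 -12 0; 0 0 -19 5 0; 0 0 -19 4 0; 0 0 -19 4 0; 0 0 -21 -2 0';python3 -m jog '0 0 -21 -4 0; 0 0 -20 -5 0; 0 0 -17 -11 0; 0 0 -17 -12 0; 0 0 -17 -14 0';  python3 -m jog '0 0 -14 -20 0; 0 0 -13 -22 0; 0 0 0 0 0'; python3 - <<'E'
from h import *
s=r.sense();print(s["tcp_pos"],s["moment"],s["wrist_force"])
E
```

```text
time_s: 21.52
tcp_pos: [0.5893, 0.1092, 0.21]
ee_rot: [[0.003, -1.0, 0.004], [-1.0, -0.003, 0.001], [-0.001, -0.004, -1.0]]
wrist_force: [-0.4, 0.4, -2.3]
gripper_width: 0.132
gripper_force: 30.0
time_s: 22.15
tcp_pos: [0.5884, 0.0229, 0.2091]
ee_rot: [[0.001, -1.0, 0.002], [-1.0, -0.001, 0.001], [-0.001, -0.002, -1.0]]
wrist_force: [0.5, 1.2, -3.5]
gripper_width: 0.133
gripper_force: 30.0
time_s: 22.78
tcp_pos: [0.5878, -0.0686, 0.1607]
ee_rot: [[0.001, -1.0, -0.001], [-1.0, -0.001, -0.0], [0.0, 0.001, -1.0]]
wrist_force: [-0.3, 0.3, -2.3]
gripper_width: 0.132
gripper_force: 30.0
time_s: 23.15
tcp_pos: [0.5905, -0.0947, 0.1219]
ee_rot: [[0.002, -1.0, 0.006], [-1.0, -0.002, -0.0], [0.0, -0.006, -1.0]]
wrist_force: [0.3, 2.7, 7.1]
gripper_width: 0.134
gripper_force: 29.8
[ 0.59053817 -0.09472613  0.12191937] [ 0.92558478  0.27084113 -0.00750507] [0.34420608 2.651138   7.10392665]
```

```bash
python3 -m jog '0 0 -10 20 0; 0 0 -10 40 0; 0 0 0 30 0; 0 0 0 0 0; 0 0 0 0 0'; python3 -m jog '0 0 0 0 0; 0 0 0 0 0; 0 0 0 0 0'; python3 - <<'E'
from h import *
s=r.sense();print(s["tcp_pos"],s["moment"],s["wrist_force"])
c=cap("wrist");dump(c,"w10");d=cap("scene");dump(d,"sc10");e=cap("side");dump(e,"sd10")
h=cv2.cvtColor(c["p"],cv2.COLOR_RGB2HSV);b=cv2.inRange(h,(98,60,30),(120,255,255));b[250:]=0
ct=max(cv2.findContours(b,0,1)[0],key=cv2.contourArea);print(cv2.boundingRect(ct),cv2.contourArea(ct))
# toggles in drawer: brown-red pixels, in scene & side
for n,k in(("scene",d),("side",e)):
    h=cv2.cvtColor(k["p"],cv2.COLOR_RGB2HSV);m=cv2.inRange(h,(3,110,40),(13,255,200))
    for q in cv2.findContours(m,0,1)[0]:
        if cv2.contourArea(q)>12:
            x,y,w,hh=cv2.boundingRect(q);p=onz(k,x+w/2,y+hh/2,.036)*1000
            if 480<p[0]<760 and 20<p[1]<260: print(n,(x,y,w,hh),p.round(),k["p"][y+hh//2,x+w//2])
E
```

```text
time_s: 23.78
tcp_pos: [0.5867, -0.1145, 0.2076]
ee_rot: [[0.001, -1.0, -0.004], [-1.0, -0.001, 0.001], [-0.001, 0.004, -1.0]]
wrist_force: [-0.7, -0.8, -4.3]
gripper_width: 0.137
gripper_force: 30.0
time_s: 24.15
tcp_pos: [0.5878, -0.1145, 0.2093]
ee_rot: [[0.001, -1.0, -0.001], [-1.0, -0.001, -0.0], [0.0, 0.001, -1.0]]
wrist_force: [1.2, -0.3, -2.9]
gripper_width: 0.135
gripper_force: 30.0
[ 0.58780488 -0.11452923  0.20926126] [0.14168996 0.11042907 0.02004293] [ 1.22927465 -0.26480288 -2.93622442]
(203, 35, 173, 215) 31412.0
scene (352, 224, 14, 18) [578. 224.  36.] [186 131  86]
```

```bash
cat >> h.py <<'E'
def mugtilt(d,x=.588):
    h=cv2.cvtColor(d["p"],cv2.COLOR_RGB2HSV);b=cv2.inRange(h,(98,70,25),(120,255,255))
    ct=max(cv2.findContours(b,0,1)[0],key=cv2.contourArea);m=cv2.moments(ct)
    def onx(u,v):
        r_=ray(d,u,v);return (d["o"]+r_*(x-d["o"][0])/r_[0])[1:]*1000
    g=onx(m["m10"]/m["m00"],m["m01"]/m["m00"]);hull=np.array([onx(*q[0]) for q in cv2.approxPolyDP(ct,2,True)])
    return g,hull
E
python3 - <<'E'
from h import *
g,h=mugtilt(load("sc10"));print(g.round(),h.round().tolist())
P=np.array([-114.5,220]);v=g-P;print(v,np.degrees(np.arctan2(-v[1],v[0])))
E
```

```text
[-172.  153.] [[-91.0, 210.0], [-105.0, 207.0], [-105.0, 195.0], [-120.0, 189.0], [-132.0, 206.0], [-167.0, 206.0], [-174.0, 228.0], [-185.0, 228.0], [-230.0, 170.0], [-239.0, 133.0], [-174.0, 64.0], [-125.0, 126.0], [-106.0, 187.0]]
[-57.35229818 -66.92639244] 130.5947889362055
```

```bash
python3 -m jog '0 0 20 40 0; 0 0 50 45 0; 0 0 55 0 0; 0 0 55 0 0; 0 0 55 0 0'; python3 -m jog '0 0 20 -20 0; 0 0 0 -45 0; 0 0 0 -35 0; 0 0 0 -9 0; 0 0 0 0 0'; python3 -m jog '0 0 -10 0 0; 0 0 -10 0 0; 0 0 -14 7 0; 0 0 -13 6 0; 0 0 -13 6 0'; python3 - <<'E'
from h import *
s=r.sense();print(s["tcp_pos"],s["moment"],s["wrist_force"])
d=cap("scene");dump(d,"sc11");g,h=mugtilt(d);P=s["tcp_pos"][1:]*1000+[0,11];v=g-P;print(v,np.degrees(np.arctan2(-v[1],v[0])))
E
```

```text
time_s: 24.92
tcp_pos: [0.5878, 0.1186, 0.2921]
ee_rot: [[0.001, -1.0, 0.001], [-1.0, -0.001, 0.001], [-0.001, -0.001, -1.0]]
wrist_force: [0.2, -0.2, -3.0]
gripper_width: 0.135
gripper_force: 30.0
time_s: 25.55
tcp_pos: [0.5885, 0.1369, 0.1832]
ee_rot: [[0.001, -1.0, 0.001], [-1.0, -0.001, -0.0], [0.0, -0.001, -1.0]]
wrist_force: [0.6, -0.0, -2.7]
gripper_width: 0.131
gripper_force: 30.0
time_s: 26.18
tcp_pos: [0.5891, 0.0764, 0.2041]
ee_rot: [[0.001, -1.0, 0.005], [-1.0, -0.001, 0.001], [-0.001, -0.005, -1.0]]
wrist_force: [0.9, 2.6, 1.5]
gripper_width: 0.133
gripper_force: 30.0
[0.5891294  0.07641919 0.20412771] [ 0.95678998 -0.12684731 -0.04614338] [0.85460636 2.6360672  1.4829984 ]
[-41.21351809 -67.88734307] 121.2613899405554
```

```bash
python3 -m jog '0 0 -15 2 0; 0 0 -15 2 0; 0 0 -16 1 0; 0 0 -16 -3 0; 0 0 -17 -4 0'; python3 -m jog '0 0 -17 -5 0; 0 0 0 0 0'; python3 - <<'E'
from h import *
s=r.sense();print(s["tcp_pos"],s["moment"],s["wrist_force"])
d=cap("scene");dump(d,"sc11");g,h=mugtilt(d);P=s["tcp_pos"][1:]*1000+[0,11];v=g-P;print(v,np.degrees(np.arctan2(-v[1],v[0])),(h-P).round().tolist())
E
```

```text
time_s: 26.85
tcp_pos: [0.5883, -0.0037, 0.2002]
ee_rot: [[0.001, -1.0, 0.001], [-1.0, -0.001, -0.001], [0.001, -0.001, -1.0]]
wrist_force: [-0.1, 0.4, 2.7]
gripper_width: 0.129
gripper_force: 30.0
time_s: 27.1
tcp_pos: [0.5873, -0.0211, 0.1937]
ee_rot: [[-0.001, -1.0, -0.002], [-1.0, 0.001, -0.001], [0.001, 0.002, -1.0]]
wrist_force: [0.8, -1.2, 0.9]
gripper_width: 0.137
gripper_force: 30.0
[ 0.58725405 -0.02106568  0.19371445] [-0.22450303 -0.1789872   0.04035262] [ 0.81246094 -1.2419078   0.85211408]
[ 11.86704803 -60.80973364] 78.95748581757245 [[50.0, -2.0], [-9.0, -38.0], [-15.0, -17.0], [-31.0, -17.0], [-23.0, -35.0], [-29.0, -84.0], [-14.0, -138.0], [6.0, -128.0], [-4.0, -125.0], [11.0, -102.0], [13.0, -118.0], [18.0, -111.0], [11.0, -99.0], [31.0, -86.0], [23.0, -86.0], [28.0, -73.0], [36.0, -79.0], [29.0, -64.0], [45.0, -40.0], [48.0, -67.0], [55.0, -58.0], [55.0, -34.0], [71.0, -57.0], [52.0, -70.0], [60.0, -82.0], [67.0, -60.0], [81.0, -107.0], [76.0, -63.0], [59.0, -39.0], [62.0, -22.0]]
```

```bash
python3 -m jog '0 0 -14 -7 0; 0 0 -14 -9 0; 0 0 -13 -9 0; 0 0 -11 -13 0; 0 0 -10 -13 0'; python3 -m jog '0 0 -9 -14 0; 0 0 0 0 0; 0 0 -20 10 0; 0 0 -10 30 0; 0 0 0 0 0'; python3 - <<'E'
from h import *
s=r.sense();print(s["tcp_pos"],s["moment"],s["wrist_force"])
d=cap("scene");dump(d,"sc12");g,h=mugtilt(d);P=s["tcp_pos"][1:]*1000+[0,11];v=g-P;print(v,np.degrees(np.arctan2(-v[1],v[0])),(h-P).round().tolist())
E
```

```text
time_s: 27.78
tcp_pos: [0.5877, -0.0821, 0.1428]
ee_rot: [[0.001, -1.0, -0.0], [-1.0, -0.001, -0.0], [0.0, 0.0, -1.0]]
wrist_force: [1.3, -0.1, 2.6]
gripper_width: 0.132
gripper_force: 30.0
time_s: 28.4
tcp_pos: [0.5893, -0.1211, 0.1718]
ee_rot: [[0.0, -1.0, 0.005], [-1.0, -0.0, 0.0], [-0.0, -0.005, -1.0]]
wrist_force: [0.9, -0.6, -3.2]
gripper_width: 0.133
gripper_force: 30.0
[ 0.58934321 -0.12111678  0.17184642] [-0.15283988 -0.02230068 -0.05526877] [ 0.94808943 -0.64342893 -3.23442667]
[ 66.14479276 -40.91963514] 31.742480173312345 [[84.0, 31.0], [58.0, 33.0], [41.0, 13.0], [26.0, 21.0], [22.0, 7.0], [33.0, -8.0], [22.0, -32.0], [-14.0, -32.0], [-17.0, -17.0], [-27.0, -21.0], [11.0, -53.0], [7.0, -79.0], [15.0, -104.0], [46.0, -130.0], [71.0, -123.0], [71.0, -110.0], [78.0, -116.0], [84.0, -106.0], [76.0, -106.0], [99.0, -87.0], [92.0, -77.0], [97.0, -71.0], [106.0, -80.0], [138.0, -58.0], [136.0, -30.0], [122.0, -0.0]]
```

```bash
python3 -m jog '0 0 0 35 0; 0 -15 40 33 0; 0 -15 54 0 0; 0 -15 54 0 0; 0 -15 54 0 0'; python3 -m jog '0 -15 54 0 0; 0 -15 54 0 0; 0 -15 54 0 0; 0 -15 54 0 0; 0 -15 45 0 0'; python3 -m jog '0 0 0 0 0; 0 0 0 0 0';python3 - <<'E'
from h import *
s=r.sense();print(s["tcp_pos"],s["ee_rot"][:,1],s["wrist_force"])
a,b=load("scene"),load("side")
for n,c,box in(("scene",a,(388,185,450,237)),("side",b,(210,320,286,390))):
    x0,y0,x1,y1=box;h=cv2.cvtColor(c["p"],cv2.COLOR_RGB2HSV);m=cv2.inRange(h,(8,90,110),(24,255,255));k=np.zeros_like(m);k[y0:y1,x0:x1]=m[y0:y1,x0:x1]
    if n=="scene": cv2.rectangle(k,(422,226),(450,240),0,-1)
    ct=max(cv2.findContours(k,0,1)[0],key=cv2.contourArea);q=cv2.convexHull(ct);(u,v),sz,_=cv2.fitEllipse(q);print(n,cv2.boundingRect(ct),u,v,sz,(onz(c,u,v,.004)*1000).round(1))
E
```

```text
time_s: 29.08
tcp_pos: [0.526, 0.0835, 0.236]
ee_rot: [[0.001, -1.0, -0.003], [-1.0, -0.001, -0.0], [0.0, 0.003, -1.0]]
wrist_force: [-0.4, 0.2, -3.9]
gripper_width: 0.132
gripper_force: 30.0
time_s: 29.7
tcp_pos: [0.4509, 0.3444, 0.2357]
ee_rot: [[0.002, -1.0, -0.003], [-1.0, -0.002, -0.002], [0.002, 0.003, -1.0]]
wrist_force: [1.4, -1.6, -3.3]
gripper_width: 0.133
gripper_force: 30.0
time_s: 29.95
tcp_pos: [0.4519, 0.3424, 0.2361]
ee_rot: [[0.002, -1.0, -0.003], [-1.0, -0.002, -0.003], [0.003, 0.003, -1.0]]
wrist_force: [-0.4, -0.8, -3.5]
gripper_width: 0.133
gripper_force: 30.0
[0.4518708  0.34237343 0.23607469] [-0.99999479 -0.00167169  0.00276134] [-0.42190845 -0.81380977 -3.49366222]
scene (395, 198, 50, 32) 419.23980712890625 213.3022003173828 (30.79641342163086, 49.914390563964844) [459.9 400.5   4. ]
side (217, 327, 63, 58) 247.93408203125 355.1777648925781 (57.33481979370117, 63.49321746826172) [453.8 406.4   4. ]
```

```bash
python3 -m jog '0 4 10 -45 0; 0 0 6 -50 0; 0 0 0 -30 0; 0 0 0 0 0'; python3 -m jog '0 0 -8 -12 0; 0 0 -8 -12 0; 0 0 -7 -10 0; 0 0 -8 -10 0; 0 0 0 0 0'; python3 -m jog '0 0 -6 -10 0; 0 0 -5 -12 0; 0 0 0 0 0; 0 0 0 0 0'; python3 - <<'E'
from h import *
s=r.sense();print(s["tcp_pos"],s["moment"],s["wrist_force"])
d=cap("scene");dump(d,"sc13");g,h=mugtilt(d,.456);P=s["tcp_pos"][1:]*1000+[0,11];v=g-P;print(v,np.degrees(np.arctan2(-v[1],v[0])),(h-P).round().tolist())
E
```

```text
time_s: 30.45
tcp_pos: [0.4558, 0.3559, 0.1098]
ee_rot: [[-0.001, -1.0, -0.005], [-1.0, 0.001, -0.006], [0.006, 0.005, -1.0]]
wrist_force: [0.3, -0.6, -2.8]
gripper_width: 0.131
gripper_force: 30.0
time_s: 31.08
tcp_pos: [0.4585, 0.326, 0.0718]
ee_rot: [[-0.0, -1.0, 0.003], [-1.0, 0.0, 0.001], [-0.001, -0.003, -1.0]]
wrist_force: [0.1, -4.2, 3.7]
gripper_width: 0.138
gripper_force: 30.0
time_s: 31.58
tcp_pos: [0.4581, 0.3166, 0.0486]
ee_rot: [[0.0, -1.0, 0.002], [-1.0, -0.0, 0.002], [-0.002, -0.002, -1.0]]
wrist_force: [0.5, -4.1, 5.0]
gripper_width: 0.137
gripper_force: 30.0
[0.45808853 0.31657865 0.04860948] [-0.94465251 -0.1769722  -0.10952637] [ 0.51883548 -4.11516244  4.97251949]
[93.72482197 -3.35508611] 2.0501530105920365 [[68.0, 73.0], [42.0, 63.0], [47.0, 44.0], [62.0, 31.0], [64.0, -16.0], [18.0, -27.0], [29.0, -27.0], [40.0, -51.0], [39.0, -27.0], [49.0, -41.0], [46.0, -55.0], [57.0, -58.0], [63.0, -76.0], [108.0, -86.0], [149.0, -1.0], [146.0, 25.0], [120.0, 54.0]]
```

```bash
python3 -m jog '0 0 -1 -5 0; 0 0 0 -2 0; 0 0 0 0 0; 0.35 0 0 0 0; 0.35 0 0 0 0'; python3 -m jog '0.5 0 0 0 0; 0.5 0 0 0 0; 0.5 0 0 40 0; 0.5 0 0 50 0; 0.5 0 0 50 0'; python3 -m jog '0.5 0 0 60 0; 0.5 0 0 0 0';python3 - <<'E'
from h import *
s=r.sense();print(s["tcp_pos"])
d=cap("scene");dump(d,"sc14");e=cap("side");dump(e,"sd14");c=cap("wrist");dump(c,"w14")
im=np.hstack([cv2.resize(d["p"][100:310,240:440],(400,420)),cv2.resize(c["p"],(400,300)) if 0 else c["p"][:, :400]]);cv2.imwrite("pics/m14.png",im[...,::-1])
E
```

```text
time_s: 32.25
tcp_pos: [0.4571, 0.3167, 0.04]
ee_rot: [[0.002, -1.0, 0.001], [-1.0, -0.002, 0.001], [-0.001, -0.001, -1.0]]
wrist_force: [0.1, 0.6, 0.7]
gripper_width: 0.275
gripper_force: 0.0
time_s: 32.88
tcp_pos: [0.4567, 0.3158, 0.181]
ee_rot: [[0.001, -1.0, -0.0], [-1.0, -0.001, -0.0], [0.0, 0.0, -1.0]]
wrist_force: [0.2, 0.9, 0.8]
gripper_width: 0.502
gripper_force: 0.0
time_s: 33.12
tcp_pos: [0.459, 0.3179, 0.2455]
ee_rot: [[0.002, -1.0, 0.009], [-1.0, -0.002, 0.009], [-0.009, -0.009, -1.0]]
wrist_force: [0.3, -0.4, -0.9]
gripper_width: 0.494
gripper_force: 0.0
[0.45902143 0.31793887 0.24554595]
```

View pics/m14.png

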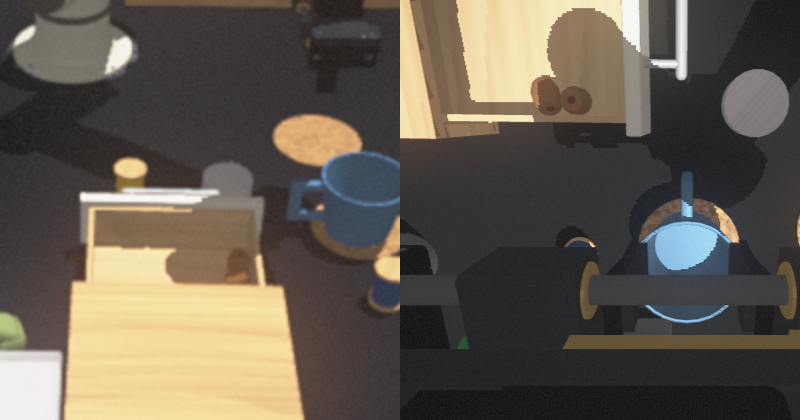

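```bash
python3 -m jog '0 -11 -45 0 0; 0 -11 -45 0 0; 0 -11 -45 0 0; 0 -11 -43 -40 0; 0 0 0 -60 0'; python3 -m jog '0 0 0 -50 0; 0 0 0 -42 0; 0 0 0 0 0; 0 0 0 0 0'; python3 - <<'E'
from h import *
c=load("w14");print((onz(c,289,272,.089)*1000).round(), (onz(c,241,240,.089)*1000).round(),(onz(c,338,240,.089)*1000).round(),(onz(c,287,321,.089)*1000).round())
d=cap("wrist");h=cv2.cvtColor(d["p"],cv2.COLOR_RGB2HSV)
s=r.sense();print(s["tcp_pos"],s["gripper_width"])
E
```

```text
time_s: 33.9
tcp_pos: [0.4122, 0.1358, 0.139]
ee_rot: [[-0.001, -1.0, 0.002], [-1.0, 0.001, 0.002], [-0.002, -0.002, -1.0]]
wrist_force: [1.7, 0.8, -1.2]
gripper_width: 0.038
gripper_force: 0.0
time_s: 34.4
tcp_pos: [0.4134, 0.1382, 0.0482]
ee_rot: [[0.002, -1.0, 0.0], [-1.0, -0.002, -0.0], [0.0, -0.0, -1.0]]
wrist_force: [-0.0, 0.1, 0.3]
gripper_width: 0.004
gripper_force: 0.0
[455. 396.  89.] [503. 361.  89.] [406. 361.  89.] [457. 454.  89.]
[0.41380763 0.1385475  0.04886081] 0.002971188497163247
```

```bash
python3 -m jog '0 15 0 4 0; 0 25 0 0 0; 0 35 0 0 0; 0 35 0 0 0; 0 35 0 0 0'; python3 -m jog '0 30 0 0 0; 0 15 0 0 0; 0 6 0 0 0; 0 0 0 0 0; 0 0 0 0 0'; python3 - <<'E'
from h import *
c=load("w14");print("coaster top edge",(onz(c,287,198,.004)*1000).round(),(onz(c,240,240,.004)*1000).round(),(onz(c,338,240,.004)*1000).round())
# numeric: cork contour and blue contour in w14
h=cv2.cvtColor(c["p"],cv2.COLOR_RGB2HSV);k=cv2.inRange(h,(5,70,60),(24,255,255));k[:, :225]=0;k[:,355:]=0;k[:185]=0;k[250:]=0
pts=np.argwhere(k)[:, ::-1];hull=cv2.convexHull(pts.astype(np.int32))[:,0];X=np.array([onz(c,*p,.004)[:2] for p in hull.astype(float)])*1000
X=X[X[:,1]<375]
A=np.c_[2*X,np.ones(len(X))];sol=np.linalg.lstsq(A,(X**2).sum(1),rcond=None)[0];print("circle",sol[:2],np.sqrt(sol[2]+sol[0]**2+sol[1]**2),len(X))
E
```

```text
time_s: 35.08
tcp_pos: [0.5595, 0.1374, 0.0533]
ee_rot: [[0.001, -1.0, 0.0], [-1.0, -0.001, 0.0], [-0.0, -0.0, -1.0]]
wrist_force: [-2.8, 1.0, 1.2]
gripper_width: 0.003
gripper_force: 1.1
time_s: 35.7
tcp_pos: [0.6087, 0.1379, 0.0522]
ee_rot: [[0.001, -1.0, 0.0], [-1.0, -0.001, 0.0], [-0.0, -0.0, -1.0]]
wrist_force: [0.4, -0.2, -0.7]
gripper_width: 0.005
gripper_force: 0.0
coaster top edge [457. 339.   4.] [517. 394.   4.] [392. 394.   4.]
circle [455.21649375 403.03777607] 64.61522284343565 15
```

```bash
python3 -m jog '0 5 0 0 0; 0 4 0 0 0; 0 0 0 0 0; 0 0 0 0 0'; python3 -m jog '0 3 0 0 0; 0 0 0 0 0; 0 0 0 0 0'; python3 - <<'E'
from h import *
c=load("w14");g=cv2.cvtColor(c["p"],cv2.COLOR_RGB2HSV)
b=cv2.inRange(g,(98,90,110),(120,255,255));b[:215]=0;b[:,:230]=0;b[:,350:]=0
q=np.argwhere(b)[:, ::-1];hull=cv2.convexHull(q.astype(np.int32))[:,0]
X=np.array([onz(c,*p,.089)[:2] for p in hull.astype(float)])*1000;print(X.round().tolist())
E
```

```text
time_s: 36.2
tcp_pos: [0.6141, 0.1377, 0.0517]
ee_rot: [[0.001, -1.0, -0.008], [-1.0, -0.001, -0.002], [0.002, 0.008, -1.0]]
wrist_force: [-11.4, 2.3, 7.2]
gripper_width: 0.006
gripper_force: 5.4
time_s: 36.58
tcp_pos: [0.6141, 0.1376, 0.0517]
ee_rot: [[0.0, -1.0, -0.014], [-1.0, -0.0, -0.003], [0.003, 0.014, -1.0]]
wrist_force: [-17.4, 4.5, 12.2]
gripper_width: 0.004
gripper_force: 9.4
[[414.0, 363.0], [415.0, 435.0], [417.0, 438.0], [422.0, 443.0], [429.0, 448.0], [434.0, 450.0], [444.0, 454.0], [453.0, 455.0], [463.0, 455.0], [472.0, 454.0], [475.0, 452.0], [484.0, 449.0], [492.0, 444.0], [497.0, 440.0], [502.0, 434.0], [502.0, 363.0], [502.0, 362.0], [500.0, 360.0], [490.0, 350.0], [485.0, 347.0], [463.0, 335.0], [452.0, 335.0], [430.0, 348.0], [427.0, 350.0], [419.0, 357.0], [414.0, 362.0]]
```

```bash
python3 -m jog '0 -15 0 0 0; 0 -15 0 20 0; 0 0 0 60 0; 0 10 -20 60 0; 0.6 25 -50 60 0'; python3 -m jog '0.6 25 -50 0 0; 0.6 25 -50 0 0; 0.6 20 -30 0 0; 0.6 0 0 0 0; 0.6 0 0 0 0'; python3 - <<'E'
from h import *
c=cap("wrist");dump(c,"wC");print(r.sense()["tcp_pos"],c["f"],c["o"])
E
python3 -m jog '0.6 -20 -50 20 0; 0.6 -50 -50 20 0; 0.6 -50 -55 0 0; 0.6 -50 -55 0 0; 0.6 -45 -50 0 0'; python3 -m jog '0.6 0 -45 0 0; 0.6 0 0 0 0; 0.6 0 0 0 0'; python3 - <<'E'
from h import *
c=cap("wrist");dump(c,"wA");print(r.sense()["tcp_pos"],c["o"])
d=load("wC");im=np.hstack([c["p"][:260],np.zeros((260,0,3),np.uint8)]);im=np.vstack([c["p"][:260],d["p"][:260]]);cv2.imwrite("pics/AC.png",im[...,::-1])
E
```

```text
time_s: 37.2
tcp_pos: [0.6205, 0.0809, 0.2395]
ee_rot: [[0.004, -1.0, 0.004], [-1.0, -0.004, 0.001], [-0.001, -0.004, -1.0]]
wrist_force: [2.2, -0.8, -0.7]
gripper_width: 0.056
gripper_force: 0.0
time_s: 37.83
tcp_pos: [0.6896, -0.0495, 0.2357]
ee_rot: [[0.001, -1.0, -0.0], [-1.0, -0.001, 0.0], [-0.0, 0.0, -1.0]]
wrist_force: [-0.3, 0.2, 0.4]
gripper_width: 0.567
gripper_force: 0.0
[ 0.68949649 -0.04902414  0.23600796] 325.93452350486916 [ 0.6895909  -0.12251386  0.38935338]
time_s: 38.5
tcp_pos: [0.5, -0.2811, 0.2738]
ee_rot: [[0.004, -1.0, 0.001], [-1.0, -0.004, -0.0], [0.0, -0.001, -1.0]]
wrist_force: [1.3, -1.0, -0.2]
gripper_width: 0.6
gripper_force: 0.0
time_s: 38.88
tcp_pos: [0.5015, -0.3251, 0.2731]
ee_rot: [[0.002, -1.0, 0.0], [-1.0, -0.002, 0.0], [-0.0, -0.0, -1.0]]
wrist_force: [-0.3, 0.4, 1.1]
gripper_width: 0.604
gripper_force: 0.0
[ 0.50168861 -0.32485049  0.27317516] [ 0.50147081 -0.39814748  0.42672644]
```

View pics/AC.png

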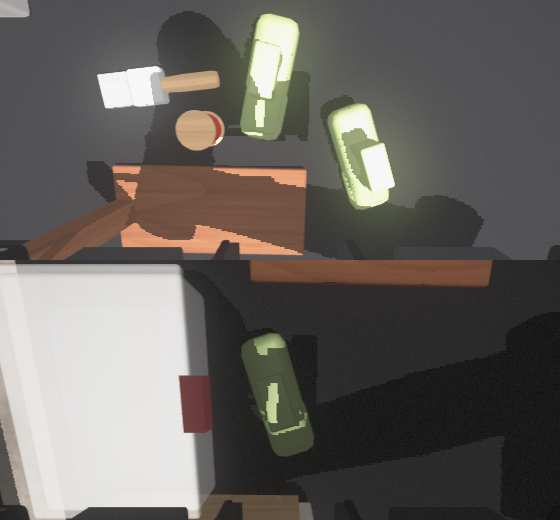

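```bash
cat > last.py <<'E'
from h import *
def top(c,box,vmin,z=.114,dark=False):
    x0,y0,x1,y1=box;h=cv2.cvtColor(c["p"],cv2.COLOR_RGB2HSV)
    m=cv2.inRange(h,(25,30,vmin),(50,255,255));k=np.zeros_like(m);k[y0:y1,x0:x1]=m[y0:y1,x0:x1]
    ct=max(cv2.findContours(k,0,1)[0],key=cv2.contourArea)
    X=np.array([onz(c,*p[0].astype(float),z)[:2]*1000 for p in ct],np.float32)
    (cx,cy),(w,hh),a=cv2.minAreaRect(X);B=cv2.boxPoints(((cx,cy),(w,hh),a));e=max([B[1]-B[0],B[2]-B[1]],key=np.linalg.norm)
    return (round(cx,1),round(cy,1)),(round(w,1),round(hh,1)),round(np.degrees(np.arctan2(e[1],e[0]))%180,1),cv2.boundingRect(ct)
E
python3 - <<'E'
from last import *
c=load("wA")
h=cv2.cvtColor(c["p"],cv2.COLOR_RGB2HSV)
for v in(150,200,235,250):print(v,"A",top(c,(320,95,400,215),v),"B",top(c,(235,8,305,145),v))
print(h[[150,166,185,110,130],[375,377,380,345,355]].tolist(), h[[68,50,90,30,110,125],[265,267,258,280,275,262]].tolist())
d=load("wC");h=cv2.cvtColor(d["p"],cv2.COLOR_RGB2HSV)
for v in(40,60,80,100,130):print(v,"C",top(d,(230,60,325,205),v))
for y in range(75,200,6): print(y,h[y,240:320:5,2].tolist())
E
```

```text
150 A ((430.1, -361.5), (46.0, 99.4), np.float32(108.7), (331, 104, 64, 105)) B ((518.0, -434.9), (96.3, 38.0), np.float32(78.3), (244, 14, 55, 118))
200 A ((429.5, -361.3), (44.6, 97.0), np.float32(109.1), (333, 105, 62, 101)) B ((515.3, -448.6), (67.6, 36.5), np.float32(78.1), (250, 14, 49, 85))
235 A ((429.3, -360.4), (34.0, 95.1), np.float32(108.4), (335, 106, 53, 100)) B ((513.4, -456.6), (49.9, 33.8), np.float32(78.0), (251, 15, 47, 66))Traceback (most recent call last):
  File "<stdin>", line 4, in <module>
  File "last.py", line 5, in top
    ct=max(cv2.findContours(k,0,1)[0],key=cv2.contourArea)
ValueError: max() iterable argument is empty
```

```bash
python3 - <<'E'
from last import *
c=load("wA")
for n,q in(("A",[(360,149),(385,143),(394,185),(370,193)]),("B",[(258,40),(281,44),(274,97),(250,94)])):
    X=np.array([onz(c,*p,.114)[:2]*1000 for p in q]);e=X[2]-X[1]+X[3]-X[0];print(n,X.round().tolist(),X.mean(0).round(1),np.degrees(np.arctan2(e[1],e[0]))%180)
h=cv2.cvtColor(c["p"],cv2.COLOR_RGB2HSV)
print("Bgrid S");[print(y,h[y,240:304:4,1].tolist()) for y in range(26,112,8)]
d=load("wC");h=cv2.cvtColor(d["p"],cv2.COLOR_RGB2HSV)
print("C V");[print(y,h[y,240:320:5,2].tolist()) for y in range(75,200,7)]
m=cv2.inRange(h,(25,50,40),(50,255,255));m[:60]=0;m[205:]=0;m[:,:230]=0;m[:,325:]=0
ct=max(cv2.findContours(m,0,1)[0],key=cv2.contourArea);R=cv2.minAreaRect(ct);print(R,cv2.boxPoints(R).round().tolist())
E
```

```text
A [[433.0, -370.0], [410.0, -375.0], [398.0, -335.0], [420.0, -327.0]] [ 415.2 -351.7] 106.49386561295333
B [[528.0, -463.0], [508.0, -460.0], [514.0, -416.0], [536.0, -419.0]] [ 521.2 -439.5] 80.5033498377109
Bgrid S
26 [21, 26, 28, 56, 77, 62, 37, 26, 22, 18, 15, 13, 17, 32, 62, 32]
34 [25, 28, 31, 64, 73, 51, 28, 21, 19, 15, 13, 10, 11, 24, 58, 31]
42 [28, 29, 63, 67, 71, 40, 70, 26, 14, 12, 8, 5, 11, 27, 74, 35]
50 [27, 34, 62, 76, 24, 14, 11, 9, 7, 6, 48, 4, 11, 46, 68, 41]
58 [59, 62, 67, 76, 13, 10, 9, 7, 5, 7, 81, 3, 20, 67, 42, 38]
66 [64, 60, 64, 48, 11, 9, 7, 5, 4, 24, 72, 5, 34, 75, 41, 34]
74 [61, 61, 77, 14, 9, 6, 4, 3, 2, 75, 1, 13, 57, 68, 67, 64]
82 [62, 60, 75, 69, 6, 4, 3, 2, 7, 77, 74, 76, 77, 66, 60, 62]
90 [51, 50, 72, 71, 71, 2, 1, 1, 64, 72, 75, 73, 67, 66, 62, 59]
98 [50, 60, 76, 73, 72, 76, 76, 72, 74, 72, 77, 72, 60, 63, 60, 53]
106 [46, 73, 74, 72, 28, 25, 64, 75, 75, 73, 75, 73, 52, 55, 52, 49]
C V
75 [37, 37, 32, 32, 42, 99, 126, 127, 73, 43, 44, 37, 33, 32, 30, 42]
82 [38, 52, 76, 133, 142, 162, 177, 179, 157, 70, 38, 33, 32, 28, 33, 31]
89 [35, 77, 81,
[... 572 characters left out ...]
208, 214, 82, 82, 75, 81, 74, 47, 32, 30]
152 [37, 38, 35, 49, 88, 79, 207, 215, 84, 81, 80, 74, 147, 99, 29, 30]
159 [37, 33, 33, 33, 46, 75, 211, 215, 83, 82, 79, 76, 75, 109, 34, 29]
166 [35, 35, 33, 35, 36, 83, 78, 81, 80, 78, 74, 175, 174, 87, 66, 31]
173 [34, 34, 34, 33, 34, 36, 119, 165, 88, 81, 78, 79, 74, 76, 75, 34]
180 [36, 37, 34, 33, 34, 31, 70, 76, 76, 76, 76, 78, 74, 75, 75, 28]
187 [40, 36, 34, 35, 31, 32, 33, 73, 77, 76, 77, 74, 71, 75, 57, 33]
194 [37, 36, 30, 31, 35, 34, 34, 33, 71, 76, 71, 41, 33, 31, 29, 31]
((277.42608642578125, 134.53753662109375), (123.66484832763672, 46.66392135620117), 72.55281066894531) [[237.0, 83.0], [281.0, 69.0], [318.0, 187.0], [274.0, 201.0]]
```

```bash
python3 -m jog '0.75 -43 -14 0 5; 0.75 -44 -15 -20 5; 0.75 0 0 -50 0; 0.75 0 0 -50 0; 0.75 0 0 0 0'; python3 - <<'E'
from h import *
s=r.sense();print(s["tcp_pos"],s["ee_rot"][:,1],s["gripper_width"],s["joints"].round())
E
```

```text
time_s: 39.55
tcp_pos: [0.4124, -0.3528, 0.1499]
ee_rot: [[0.176, -0.984, -0.008], [-0.984, -0.176, 0.004], [-0.005, 0.007, -1.0]]
wrist_force: [0.3, -0.1, 0.7]
gripper_width: 0.75
gripper_force: 0.0
[ 0.41244325 -0.35281536  0.14991537] [-0.98431338 -0.17629166  0.0069586 ] 0.750035550006138 [-23.  19. -17.  -0. -55.  34.]
```

```bash
python3 -m jog '0.75 2 0 -30 0; 0.75 0 0 -24 0; 0.75 0 0 0 0; 0 0 0 0 0; 0 0 0 0 0'; python3 -m jog '0 0 0 0 0; 0 0 0 0 0; 0 0 0 0 0; 0 0 0 0 0; 0 0 0 0 0'; python3 - <<'E'
from h import *
s=r.sense();print(s["tcp_pos"],s["ee_rot"][:,1],s["gripper_width"],s["gripper_force"])
E
```

```text
time_s: 40.17
tcp_pos: [0.4175, -0.3556, 0.1009]
ee_rot: [[0.175, -0.985, 0.003], [-0.985, -0.175, -0.002], [0.002, -0.003, -1.0]]
wrist_force: [0.2, -1.1, 0.7]
gripper_width: 0.604
gripper_force: 0.0
time_s: 40.8
tcp_pos: [0.4163, -0.3553, 0.0992]
ee_rot: [[0.175, -0.985, 0.0], [-0.985, -0.175, -0.0], [0.0, 0.0, -1.0]]
wrist_force: [-0.8, 0.7, 1.9]
gripper_width: 0.292
gripper_force: 27.4
[ 0.41631503 -0.35529089  0.09917342] [-9.84624328e-01 -1.74685238e-01  1.91931928e-05] 0.2916555041356119 27.41040349850664
```

```bash
python3 -m jog '0 0 0 30 0; 0 0 0 50 0; 0 0 0 51 -3; 0 0 25 0 -7; 0 0 25 0 0'; python3 -m jog '0 0 24 0 0; 0 0 0 0 0; 0 0 0 0 0'; python3 - <<'E'
from h import *
s=r.sense();print(s["tcp_pos"],s["ee_rot"][:,1],s["wrist_force"],s["moment"])
E
```

```text
time_s: 41.42
tcp_pos: [0.4158, -0.3043, 0.2295]
ee_rot: [[-0.001, -1.0, -0.0], [-1.0, 0.001, 0.001], [-0.001, 0.0, -1.0]]
wrist_force: [0.3, 0.2, -3.0]
gripper_width: 0.275
gripper_force: 29.9
time_s: 41.8
tcp_pos: [0.4162, -0.2813, 0.2295]
ee_rot: [[0.001, -1.0, -0.001], [-1.0, -0.001, 0.0], [-0.0, 0.001, -1.0]]
wrist_force: [-0.6, -1.5, -2.6]
gripper_width: 0.274
gripper_force: 29.9
[ 0.41624319 -0.28130078  0.22953929] [-9.99999250e-01 -1.03269188e-03  6.59000420e-04] [-0.62057183 -1.47414171 -2.59301436] [-0.0142047   0.08085705  0.00184203]
```

```bash
python3 -m jog '0 30 0 0 0; 0 30 0 0 0; 0 20 0 0 0; 0 20 0 0 0; 0 0 0 0 0'; python3 -m jog '0 20 0 0 0; 0 0 0 0 0'; python3 - <<'E'
from h import *
s=r.sense();print(s["tcp_pos"],s["wrist_force"],s["moment"])
E
```

```text
time_s: 42.42
tcp_pos: [0.5172, -0.2819, 0.2288]
ee_rot: [[0.0, -1.0, -0.001], [-1.0, -0.0, 0.0], [-0.0, 0.001, -1.0]]
wrist_force: [-0.5, 0.4, -2.4]
gripper_width: 0.273
gripper_force: 29.9
time_s: 42.68
tcp_pos: [0.5364, -0.2816, 0.2293]
ee_rot: [[0.0, -1.0, -0.001], [-1.0, -0.0, 0.0], [-0.0, 0.001, -1.0]]
wrist_force: [0.1, -0.0, -2.3]
gripper_width: 0.27
gripper_force: 29.9
[ 0.53638507 -0.28164812  0.22926455] [ 0.08019531 -0.0061367  -2.33774933] [ 0.02618794  0.07499431 -0.01044497]
```

```bash
python3 -m jog '0 30 0 0 0; 0 30 0 0 0; 0 30 0 0 0; 0 29 0 0 0; 0 0 0 0 0'; python3 -m jog '0 0 0 -5 0; 0 0 0 -4 0; 0 0 0 -2 0; 0 0 0 0 0; 0 0 0 0 0'; python3 - <<'E'
from h import *
s=r.sense();print(s["tcp_pos"],s["wrist_force"],s["moment"])
E
```

```text
time_s: 43.3
tcp_pos: [0.6557, -0.2812, 0.2284]
ee_rot: [[0.001, -1.0, -0.002], [-1.0, -0.001, 0.001], [-0.001, 0.002, -1.0]]
wrist_force: [-0.6, -0.1, -3.6]
gripper_width: 0.27
gripper_force: 30.0
time_s: 43.92
tcp_pos: [0.655, -0.2826, 0.222]
ee_rot: [[0.001, -1.0, 0.003], [-1.0, -0.001, -0.003], [0.003, -0.003, -1.0]]
wrist_force: [-1.9, -1.7, 5.2]
gripper_width: 0.275
gripper_force: 30.0
[ 0.65497871 -0.28261212  0.22200835] [-1.89678389 -1.68675825  5.19454193] [-0.60612617  0.76897614 -0.03309073]
```

```bash
python3 -m jog '0.32 0 0 2 0; 0.4 0 0 0 0; 0.5 0 0 0 0; 0.5 0 0 0 0; 0.5 0 0 20 0'; python3 -m jog '0.5 0 0 40 0; 0.5 -30 -20 20 0; 0.5 0 0 0 0'; python3 - <<'E'
from h import *
s=r.sense();print(s["tcp_pos"],s["wrist_force"])
for n in("scene","side"):
    c=cap(n);dump(c,n+"L");h=cv2.cvtColor(c["p"],cv2.COLOR_RGB2HSV);g=cv2.inRange(h,(30,60,40),(48,255,255));g=cv2.morphologyEx(g,cv2.MORPH_CLOSE,np.ones((3,3)))
    for ct in cv2.findContours(g,0,1)[0]:
        if cv2.contourArea(ct)>150:
            x,y,w,hh=cv2.boundingRect(ct);print(n,(x,y,w,hh),proj(c,(.655,-.278,.22)).round(),(onz(c,x+w/2,y+hh/2,.06)*1000).round())
E
```

```text
time_s: 44.55
tcp_pos: [0.6544, -0.2807, 0.2387]
ee_rot: [[0.001, -1.0, -0.005], [-1.0, -0.001, 0.002], [-0.002, 0.005, -1.0]]
wrist_force: [0.4, -0.1, 1.4]
gripper_width: 0.496
gripper_force: 0.0
time_s: 44.92
tcp_pos: [0.6248, -0.3026, 0.3042]
ee_rot: [[-0.001, -1.0, 0.005], [-1.0, 0.001, -0.002], [0.002, -0.005, -1.0]]
wrist_force: [0.1, 0.2, 0.1]
gripper_width: 0.498
gripper_force: 0.0
[ 0.62482421 -0.30261248  0.30423924] [0.0688428  0.18527849 0.11204622]
scene (196, 237, 57, 37) [141. 191.] [ 689. -101.   60.]
scene (76, 182, 98, 50) [141. 191.] [ 517. -376.   60.]
side (217, 142, 19, 50) [260.  82.] [689. -84.  60.]
side (301, 89, 31, 45) [260.  82.] [ 520. -418.   60.]
side (248, 88, 26, 36) [260.  82.] [ 692. -392.   60.]
```

```bash
python3 -m jog '0.75 -20 -45 0 -4; 0.75 -40 -45 0 -4; 0.75 -44 -47 -20 -3; 0.75 0 0 -60 0; 0.75 0 0 -50 0'; python3 -m jog '0.75 0 0 -40 0; 0.75 0 0 0 0; 0.75 0 0 0 0'; python3 - <<'E'
from h import *
s=r.sense();print(s["tcp_pos"],s["ee_rot"][:,1],s["wrist_force"])
E
```

```text
time_s: 45.65
tcp_pos: [0.5235, -0.4346, 0.169]
ee_rot: [[-0.191, -0.982, -0.002], [-0.982, 0.191, 0.002], [-0.002, 0.002, -1.0]]
wrist_force: [0.7, -0.2, 0.4]
gripper_width: 0.751
gripper_force: 0.0
time_s: 46.02
tcp_pos: [0.5257, -0.4352, 0.1336]
ee_rot: [[-0.189, -0.982, 0.001], [-0.982, 0.189, -0.002], [0.001, -0.002, -1.0]]
wrist_force: [0.7, 0.2, 0.1]
gripper_width: 0.747
gripper_force: 0.0
[ 0.52573615 -0.43520663  0.13361951] [-0.98202019  0.18876959 -0.00154639] [0.71168764 0.22328081 0.11233401]
```

```bash
python3 -m jog '0.75 -4 -4 -20 0; 0.75 0 0 -18 0; 0.75 0 0 0 0; 0.75 0 0 0 0; 0 0 0 0 0'; python3 -m jog '0 0 0 0 0; 0 0 0 0 0; 0 0 0 0 0; 0 0 0 0 0; 0 0 0 0 0'; python3 -m jog '0 0 0 0 0; 0 0 0 0 0'
```

```text
time_s: 46.65
tcp_pos: [0.5212, -0.4391, 0.0955]
ee_rot: [[-0.189, -0.982, 0.002], [-0.982, 0.189, -0.001], [0.001, -0.002, -1.0]]
wrist_force: [-0.4, -0.8, 0.0]
gripper_width: 0.701
gripper_force: 0.0
time_s: 47.28
tcp_pos: [0.5209, -0.4389, 0.0946]
ee_rot: [[-0.19, -0.982, 0.001], [-0.982, 0.19, -0.0], [0.0, -0.001, -1.0]]
wrist_force: [0.8, -0.8, -1.0]
gripper_width: 0.275
gripper_force: 29.8
time_s: 47.52
tcp_pos: [0.5209, -0.4389, 0.0946]
ee_rot: [[-0.19, -0.982, 0.001], [-0.982, 0.19, -0.0], [0.0, -0.001, -1.0]]
wrist_force: [1.7, 0.2, 0.3]
gripper_width: 0.272
gripper_force: 29.8
```

```bash
python3 -m jog '0 0 0 30 0; 0 0 0 50 0; 0 -10 0 51 0; 0 -50 0 0 5; 0 -48 10 0 6'; python3 -m jog '0 0 50 0 0; 0 0 50 0 0; 0 0 50 0 0; 0 0 0 0 0; 0 0 0 0 0'; python3 - <<'E'
from h import *
s=r.sense();print(s["tcp_pos"],s["ee_rot"][:,1],s["wrist_force"],s["moment"])
E
```

```text
time_s: 48.15
tcp_pos: [0.4104, -0.428, 0.2244]
ee_rot: [[0.004, -1.0, -0.002], [-1.0, -0.004, 0.002], [-0.002, 0.002, -1.0]]
wrist_force: [-0.2, -0.1, -3.6]
gripper_width: 0.275
gripper_force: 29.9
time_s: 48.78
tcp_pos: [0.412, -0.2786, 0.225]
ee_rot: [[0.001, -1.0, -0.001], [-1.0, -0.001, 0.0], [-0.0, 0.001, -1.0]]
wrist_force: [0.5, -0.5, -4.0]
gripper_width: 0.273
gripper_force: 30.0
[ 0.41204701 -0.27862285  0.2250367 ] [-0.99999811 -0.00139634  0.00135203] [ 0.47320122 -0.49240338 -4.03812141] [-0.03069679  0.04334115  0.00562238]
```

Insert to x≈595 and lower.

```bash
python3 -m jog '0 30 0 0 0; 0 30 0 0 0; 0 20 0 0 0; 0 20 0 0 0; 0 0 0 0 0'; python3 -m jog '0 20 0 0 0; 0 20 0 0 0; 0 20 0 0 0; 0 23 0 0 0; 0 0 0 0 0'; python3 -m jog '0 0 0 -5 0; 0 0 0 -4 0; 0 0 0 -2 0; 0 0 0 0 0; 0 0 0 0 0'; python3 - <<'E'
from h import *
s=r.sense();print(s["tcp_pos"],s["wrist_force"],s["moment"])
E
```

```text
time_s: 49.4
tcp_pos: [0.5132, -0.2799, 0.224]
ee_rot: [[-0.0, -1.0, -0.002], [-1.0, 0.0, 0.0], [-0.0, 0.002, -1.0]]
wrist_force: [-0.4, -0.3, -4.3]
gripper_width: 0.273
gripper_force: 30.0
time_s: 50.02
tcp_pos: [0.5956, -0.2795, 0.224]
ee_rot: [[-0.0, -1.0, -0.002], [-1.0, 0.0, 0.001], [-0.001, 0.002, -1.0]]
wrist_force: [-1.0, -0.3, -3.2]
gripper_width: 0.272
gripper_force: 30.0
time_s: 50.65
tcp_pos: [0.5943, -0.2791, 0.2171]
ee_rot: [[0.001, -1.0, 0.0], [-1.0, -0.001, -0.001], [0.001, -0.0, -1.0]]
wrist_force: [-3.3, 2.2, 4.4]
gripper_width: 0.272
gripper_force: 30.0
[ 0.59434378 -0.27913325  0.21708751] [-3.25594673  2.18001237  4.37681888] [ 0.58481467  1.18305562 -0.01143047]
```

```bash
python3 -m jog '0.32 0 0 2 0; 0.4 0 0 0 0; 0.5 0 0 0 0; 0.5 0 0 0 0; 0.5 0 0 20 0'; python3 -m jog '0.5 0 0 40 0; 0.5 0 0 40 0; 0.5 0 0 0 0'; python3 -m jog '0.75 10 50 0 0; 0.75 10 60 0 0; 0.75 10 60 0 0;0.75 10 30 0 0; 0.75 0 0 0 0'; python3 - <<'E'
from h import *
s=r.sense();print(s["tcp_pos"],s["wrist_force"])
w=cap("wrist");dump(w,"wC2")
for n,x0 in(("scene",(190,225,260,285)),("side",(205,130,245,200))):
    c=cap(n);dump(c,n+"L2");h=cv2.cvtColor(c["p"],cv2.COLOR_RGB2HSV);g=cv2.inRange(h,(28,50,35),(50,255,255))
    a,b,e,f=x0
    print(n,[(y,(np.where(g[y,a:e])[0]+a)[[0,-1]].tolist() if g[y,a:e].any() else None) for y in range(b,f,2)])
    for ct in cv2.findContours(g,0,1)[0]:
        if cv2.contourArea(ct)>100: print(cv2.boundingRect(ct))
E
```

```text
time_s: 51.28
tcp_pos: [0.5946, -0.2784, 0.2344]
ee_rot: [[0.001, -1.0, -0.004], [-1.0, -0.001, 0.001], [-0.001, 0.004, -1.0]]
wrist_force: [0.1, 0.1, 0.2]
gripper_width: 0.495
gripper_force: 0.0
time_s: 51.65
tcp_pos: [0.597, -0.2795, 0.3209]
ee_rot: [[0.001, -1.0, 0.008], [-1.0, -0.001, -0.003], [0.003, -0.008, -1.0]]
wrist_force: [-0.4, 1.3, 0.2]
gripper_width: 0.502
gripper_force: 0.0
time_s: 52.28
tcp_pos: [0.6357, -0.0763, 0.3149]
ee_rot: [[0.005, -1.0, -0.002], [-1.0, -0.005, 0.0], [-0.0, 0.002, -1.0]]
wrist_force: [0.5, -0.6, -0.3]
gripper_width: 0.746
gripper_force: 0.0
[ 0.63570822 -0.07634244  0.31494047] [ 0.54798677 -0.61459995 -0.32954236]
scene [(225, None), (227, None), (229, None), (231, None), (233, None), (235, None), (237, None), (239, [219, 230]), (241, [212, 231]), (243, [211, 231]), (245, [212, 232]), (247, [212, 232]), (249, [212, 231]), (251, [212, 232]), (253, [212, 232]), (255, [213, 233]), (257, [213, 242]), (259, [202, 247]), (261, [198, 249]), (263, [197, 250]), (265, [196, 250]), (267, [197, 250]), (269, [197, 250]), (271, [198, 251]), (273, [202, 251]), (275, None), (277, None), (279, None), (281, None), (283, None)]
(196, 238, 56, 36)
(114, 167, 68, 65)
side [(130, None), (132, None), (134, None), (136, None), (138, None), (140, None), (142, None), (144, [222, 228]), (146, [222, 228]), (148, [222, 228]), (150, [222, 228]), (152, [221, 233]), (154, [222, 233]), (156, [221, 234]), (158, [220, 235]), (160, [220, 235]), (162, [219, 235]), (164, [219, 235]), (166, [221, 235]), (168, [220, 234]), (170, [223, 233]), (172, [223, 234]), (174, [221, 232]), (176, [220, 230]), (178, [227, 232]), (180, [224, 232]), (182, [223, 232]), (184, [227, 231]), (186, [224, 233]), (188, [225, 232]), (190, [231, 231]), (192, None), (194, None), (196, None), (198, None)]
(219, 143, 17, 48)
(247, 76, 48, 53)
```

```bash
python3 - <<'E'
from h import *
for n in("side","sideL","sideL2"):
    c=load(n);h=cv2.cvtColor(c["p"],cv2.COLOR_RGB2HSV);g=cv2.inRange(h,(25,35,25),(60,255,255))
    print(n,[(y,(np.where(g[y,205:245])[0]+205)[[0,-1]].tolist() if g[y,205:245].any() else None) for y in range(140,176,3)])
a=load("scene")
def plane(c,u):
    d1,d2=ray(c,u,100),ray(c,u,300);nrm=np.cross(d1,d2);return nrm,nrm@c["o"]
for us in(224,225,226):
    n1,k1=plane(a,221.8);n2,k2=plane(load("side"),us)
    X=np.linalg.solve(np.array([n1,n2,[0,0,1]]),[k1,k2,.1]);print(us,(X*1000).round(1))
# wrist new view: green blob
w=load("wC2");h=cv2.cvtColor(w["p"],cv2.COLOR_RGB2HSV);m=cv2.inRange(h,(25,45,35),(50,255,255));m[250:]=0
ct=max(cv2.findContours(m,0,1)[0],key=cv2.contourArea)
for c in [q for q in cv2.findContours(m,0,1)[0] if cv2.contourArea(q)>300]:
    R=cv2.minAreaRect(c);print(R,(onz(w,*R[0],.03)*1000).round())
for P in((698,-104),(694,-100),(690,-96)): print(P,proj(w,(P[0]/1e3,P[1]/1e3,.114)).round(1),proj(load("wC"),(P[0]/1e3,P[1]/1e3,.114)).round(1))
E
```

```text
side [(140, None), (143, [220, 230]), (146, [219, 230]), (149, [219, 230]), (152, [219, 234]), (155, [219, 235]), (158, [219, 236]), (161, [218, 235]), (164, [218, 236]), (167, [217, 235]), (170, [217, 235]), (173, [218, 234])]
sideL [(140, None), (143, [220, 230]), (146, [219, 230]), (149, [219, 230]), (152, [219, 234]), (155, [219, 235]), (158, [219, 235]), (161, [218, 235]), (164, [218, 235]), (167, [217, 235]), (170, [217, 235]), (173, [217, 235])]
sideL2 [(140, None), (143, [221, 229]), (146, [221, 229]), (149, [220, 229]), (152, [220, 233]), (155, [220, 235]), (158, [220, 235]), (161, [219, 235]), (164, [219, 235]), (167, [219, 235]), (170, [219, 234]), (173, [219, 234])]
224 [ 701.1 -102.9  100. ]
225 [ 698.4 -103.2  100. ]
226 [ 695.6 -103.5  100. ]
((237.30718994140625, 152.9849853515625), (99.46681213378906, 43.75360870361328), 70.49755096435547) [ 702. -104.   30.]
((334.5, 25.5), (51.0, 57.0), 90.0) [ 579. -257.   30.]
((266.0, 22.0), (44.0, 56.0), 90.0) [ 662. -260.   30.]
(698, -104) [229.8 160.7] [277.4 140.8]
(694, -100) [233.7 164.4] [282.2 145.7]
(690, -96) [237.5 168.1] [287.  150.6]
```

```bash
python3 -m jog '0.55 31 -13 0 8.5; 0.55 31 -14 -20 8.5; 0.55 0 0 -60 0; 0.55 0 0 -60 0; 0.55 0 0 0 0'; python3 -m jog '0.55 0 0 -30 0; 0.55 0 0 0 0; 0.55 0 0 0 0'; python3 - <<'E'
from h import *
s=r.sense();print(s["tcp_pos"],s["ee_rot"][:,1],s["wrist_force"],s["joints"].round())
E
```

```text
time_s: 53.05
tcp_pos: [0.6937, -0.1072, 0.1701]
ee_rot: [[0.291, -0.957, -0.013], [-0.957, -0.291, 0.0], [-0.004, 0.013, -1.0]]
wrist_force: [-0.1, -0.1, 0.3]
gripper_width: 0.551
gripper_force: 0.0
time_s: 53.42
tcp_pos: [0.6991, -0.1064, 0.1497]
ee_rot: [[0.293, -0.956, 0.005], [-0.956, -0.293, -0.001], [0.002, -0.004, -1.0]]
wrist_force: [0.5, 0.3, 1.0]
gripper_width: 0.547
gripper_force: 0.0
[ 0.69907352 -0.10639925  0.14973835] [-0.95598229 -0.29339222 -0.00434464] [0.48491134 0.28710278 0.98574357] [  4.  33.   7.   0. -64.  13.]
```

```bash
python3 -m jog '0.55 -1 3 -28 0; 0.55 0 0 -26 0; 0.55 0 0 0 0; 0 0 0 0 0; 0 0 0 0 0'; python3 -m jog '0 0 0 0 0; 0 0 0 0 0; 0 0 0 0 0; 0 0 0 0 0; 0 0 0 0 0'
```

```text
time_s: 54.05
tcp_pos: [0.6977, -0.1029, 0.0947]
ee_rot: [[0.294, -0.956, 0.004], [-0.956, -0.294, -0.0], [0.001, -0.003, -1.0]]
wrist_force: [0.2, -0.2, -0.8]
gripper_width: 0.402
gripper_force: 0.0
time_s: 54.68
tcp_pos: [0.6974, -0.1028, 0.0936]
ee_rot: [[0.294, -0.956, 0.002], [-0.956, -0.294, -0.0], [0.001, -0.002, -1.0]]
wrist_force: [0.0, 0.9, 6.0]
gripper_width: 0.276
gripper_force: 29.7
```

```bash
python3 -m jog '0 0 0 30 0; 0 0 0 50 0; 0 -10 0 51 0; 0 -50 0 0 -5; 0 -55 0 0 -6'; python3 -m jog '0 -55 0 0 -6; 0 -55 0 0 0; 0 -56 -10 0 0; 0 0 -50 0 0; 0 0 -55 0 0';  python3 -m jog '0 0 -55 0 0; 0 0 -6 0 0; 0 0 0 0 0; 0 0 0 0 0'; python3 - <<'E'
from h import *
s=r.sense();print(s["tcp_pos"],s["ee_rot"][:,1],s["wrist_force"],s["moment"])
E
```

```text
time_s: 55.3
tcp_pos: [0.5791, -0.1025, 0.2216]
ee_rot: [[0.101, -0.995, -0.004], [-0.995, -0.101, 0.001], [-0.002, 0.004, -1.0]]
wrist_force: [-0.1, 0.9, -2.3]
gripper_width: 0.275
gripper_force: 29.9
time_s: 55.92
tcp_pos: [0.4137, -0.218, 0.2227]
ee_rot: [[0.003, -1.0, -0.002], [-1.0, -0.003, 0.001], [-0.001, 0.002, -1.0]]
wrist_force: [1.9, -0.2, -2.3]
gripper_width: 0.272
gripper_force: 30.0
time_s: 56.42
tcp_pos: [0.415, -0.2777, 0.2229]
ee_rot: [[0.002, -1.0, -0.001], [-1.0, -0.002, 0.001], [-0.001, 0.001, -1.0]]
wrist_force: [-0.0, 0.7, -1.5]
gripper_width: 0.271
gripper_force: 30.0
[ 0.41504643 -0.27766119  0.2228701 ] [-0.99999714 -0.00195487  0.00137989] [-0.02515552  0.71676835 -1.51952821] [ 0.01788055  0.11099142 -0.04972549]
```

```bash
python3 -m jog '0 30 0 0 0; 0 25 0 0 0; 0 20 0 0 0; 0 20 0 0 0; 0 20 0 0 0'; python3 -m jog '0 5 0 0 0; 0 0 0 0 0; 0 0 0 -5 0; 0 0 0 -4 0; 0 0 0 0 0'; python3 -m jog '0 0 0 -2 0; 0 0 0 0 0'; python3 - <<'E'
from h import *
s=r.sense();print(s["tcp_pos"],s["wrist_force"],s["moment"])
E
```

```text
time_s: 57.05
tcp_pos: [0.5313, -0.277, 0.2234]
ee_rot: [[0.003, -1.0, -0.0], [-1.0, -0.003, 0.001], [-0.001, 0.0, -1.0]]
wrist_force: [1.0, -0.1, -2.6]
gripper_width: 0.269
gripper_force: 30.0
time_s: 57.68
tcp_pos: [0.5349, -0.2786, 0.2172]
ee_rot: [[0.001, -1.0, 0.001], [-1.0, -0.001, -0.001], [0.001, -0.001, -1.0]]
wrist_force: [-2.5, 4.2, 7.0]
gripper_width: 0.275
gripper_force: 30.0
time_s: 57.92
tcp_pos: [0.535, -0.2787, 0.2171]
ee_rot: [[0.002, -1.0, 0.002], [-1.0, -0.002, -0.001], [0.001, -0.002, -1.0]]
wrist_force: [-5.0, 5.7, 15.3]
gripper_width: 0.273
gripper_force: 30.0
[ 0.53495305 -0.27865246  0.21707939] [-4.96870393  5.6667968  15.30283507] [1.95998849 1.69793711 0.05983396]
```

```bash
python3 -m jog '0.32 0 0 2 0; 0.4 0 0 0 0; 0.5 0 0 0 0; 0.5 0 0 0 0; 0.5 0 0 20 0'; python3 -m jog '0.5 0 0 45 0; 0.3 0 40 45 0; 0 0 60 0 0; 0 -5 60 0 0; 0 -5 60 0 0'; python3 -m jog '0 -10 60 0 0; 0 -10 60 0 0; 0 -10 60 0 0; 0 -10 60 0 0; 0 -10 60 0 0'; python3 -m jog '0 -10 60 0 0; 0 -10 60 0 0; 0 0 55 0 0; 0 0 0 0 0; 0 0 0 0 0'; python3 - <<'E'
from h import *
s=r.sense();print(s["tcp_pos"],s["ee_rot"][:,1])
for n in("scene","side"):
    c=cap(n);dump(c,n+"F");h=cv2.cvtColor(c["p"],cv2.COLOR_RGB2HSV);g=cv2.inRange(h,(28,50,35),(50,255,255))
    for ct in cv2.findContours(g,0,1)[0]:
        if cv2.contourArea(ct)>80: print(n,cv2.boundingRect(ct),cv2.contourArea(ct))
    print([proj(c,(x,-.278,z)).round().tolist() for x in(.535,.595,.655) for z in (.125,.235)])
w=cap("wrist");dump(w,"wM");h=cv2.cvtColor(w["p"],cv2.COLOR_RGB2HSV)
def circ(X):
    A=np.c_[2*X,np.ones(len(X))];q=np.linalg.lstsq(A,(X**2).sum(1),rcond=None)[0];return q[:2].round(1),round(float(np.sqrt(q[2]+q[:2]@q[:2])),1)
b=cv2.inRange(h,(98,60,40),(120,255,255));b[252:]=0
ct=max(cv2.findContours(b,0,1)[0],key=cv2.contourArea);print("mug px",cv2.boundingRect(ct))
k=cv2.inRange(h,(5,60,50),(24,255,255));k[252:]=0
for c in cv2.findContours(k,0,1)[0]:
    if cv2.contourArea(c)>60: print("cork",cv2.boundingRect(c),cv2.contourArea(c),(onz(w,*np.mean(c[:,0],0),.004)*1000).round())
E
```

```text
time_s: 58.55
tcp_pos: [0.5345, -0.2785, 0.2325]
ee_rot: [[0.001, -1.0, -0.005], [-1.0, -0.001, 0.002], [-0.002, 0.005, -1.0]]
wrist_force: [0.6, -0.2, 1.0]
gripper_width: 0.492
gripper_force: 0.0
time_s: 59.18
tcp_pos: [0.5252, -0.0571, 0.3243]
ee_rot: [[0.001, -1.0, 0.0], [-1.0, -0.001, -0.0], [0.0, -0.0, -1.0]]
wrist_force: [0.5, 0.2, 0.3]
gripper_width: 0.131
gripper_force: 0.0
time_s: 59.8
tcp_pos: [0.4749, 0.2431, 0.3245]
ee_rot: [[0.001, -1.0, 0.0], [-1.0, -0.001, 0.0], [-0.0, -0.0, -1.0]]
wrist_force: [0.3, 0.3, -0.1]
gripper_width: 0.003
gripper_force: 0.0
time_s: 60.42
tcp_pos: [0.4555, 0.4159, 0.3239]
ee_rot: [[0.001, -1.0, -0.001], [-1.0, -0.001, -0.001], [0.001, 0.001, -1.0]]
wrist_force: [1.1, -1.1, 0.1]
gripper_width: 0.005
gripper_force: 0.0
[0.45546481 0.415922   0.3238575 ] [-9.99999078e-01 -1.19753603e-03  6.40611918e-04]
scene (113, 152, 73, 80) 3327.5
[[158.0, 192.0], [151.0, 155.0], [153.0, 207.0], [145.0, 170.0], [147.0, 224.0], [139.0, 186.0]]
side (267, 78, 48, 41) 860.0
[[301.0, 118.0], [303.0, 85.0], [281.0, 115.0], [281.0, 81.0], [261.0, 111.0], [260.0, 77.0]]
mug px (238, 82, 97, 132)
cork (164, 143, 45, 48) 1435.0 [605. 410.   4.]
cork (382, 93, 96, 95) 6790.5 [245. 377.   4.]
cork (0, 0, 123, 59) 2133.5 [768. 240.   4.]
```

```bash
python3 - <<'E'
from h import *
def circ(X):
    A=np.c_[2*X,np.ones(len(X))];q=np.linalg.lstsq(A,(X**2).sum(1),rcond=None)[0];return q[:2].round(1),round(float(np.sqrt(q[2]+q[:2]@q[:2])),1)
w=load("wM");h=cv2.cvtColor(w["p"],cv2.COLOR_RGB2HSV);b=cv2.inRange(h,(98,60,40),(120,255,255));b[252:]=0
ct=max(cv2.findContours(b,0,cv2.CHAIN_APPROX_NONE)[0],key=cv2.contourArea)[:,0]
for lo,hi in((150,260),(140,205),(160,260),(130,260)):
    q=ct[(ct[:,1]>lo)&(ct[:,1]<hi)];X=np.array([onz(w,*p.astype(float),.089)[:2]*1000 for p in q]);print(lo,circ(X),len(q))
print([(y,ct[ct[:,1]==y][:,0].min(),ct[ct[:,1]==y][:,0].max()) for y in range(84,214,8)])
c=load("sideF");hh=cv2.cvtColor(c["p"],cv2.COLOR_RGB2HSV);print(c["p"][[85,95,105],[255,258,260]].tolist())
a=load("sceneF");b=cv2.inRange(cv2.cvtColor(a["p"],cv2.COLOR_RGB2HSV),(98,70,25),(120,255,255));print([cv2.boundingRect(q) for q in cv2.findContours(b,0,1)[0] if cv2.contourArea(q)>200])
E
```

```text
150 (array([457.9, 398.7]), 57.4) 165
140 (array([458.1, 398.1]), 57.6) 140
160 (array([457.9, 399. ]), 57.2) 145
130 (array([458.6, 397.6]), 58.1) 227
[(84, np.int32(281), np.int32(291)), (92, np.int32(281), np.int32(291)), (100, np.int32(281), np.int32(291)), (108, np.int32(257), np.int32(296)), (116, np.int32(253), np.int32(311)), (124, np.int32(248), np.int32(310)), (132, np.int32(248), np.int32(320)), (140, np.int32(244), np.int32(326)), (148, np.int32(241), np.int32(331)), (156, np.int32(238), np.int32(334)), (164, np.int32(238), np.int32(333)), (172, np.int32(239), np.int32(333)), (180, np.int32(240), np.int32(331)), (188, np.int32(244), np.int32(328)), (196, np.int32(249), np.int32(323)), (204, np.int32(258), np.int32(314)), (212, np.int32(276), np.int32(297))]
[[125, 113, 98], [156, 148, 137], [235, 230, 218]]
[(494, 210, 20, 24), (384, 176, 62, 47), (392, 52, 20, 43)]
```

```bash
python3 -m jog '0 -40 -60 20 0; 0 -30 -60 0 0; 0 0 -60 0 0; 0 0 -60 0 0; 0 0 -30 0 0'; python3 -m jog '0 0 0 0 0; 0 0 0 0 0'; python3 - <<'E'
from h import *
for n in("scene","side"):
    c=cap(n);h=cv2.cvtColor(c["p"],cv2.COLOR_RGB2HSV);g=cv2.inRange(h,(28,50,35),(50,255,255))
    print(n,[(cv2.boundingRect(q),cv2.contourArea(q)) for q in cv2.findContours(g,0,1)[0] if cv2.contourArea(q)>60])
    o=load(n);df=np.abs(o["p"].astype(int)-c["p"]).max(2)
    P=[proj(c,(.628,y,.062)) for y in(.09,.14,.19)];print([ (p.round().tolist(),c["p"][int(round(p[1])),int(round(p[0]))].tolist(),int(df[int(round(p[1])),int(round(p[0]))])) for p in P])
    b=cv2.inRange(h,(98,70,25),(120,255,255));print([cv2.boundingRect(q) for q in cv2.findContours(b,0,1)[0] if cv2.contourArea(q)>200])
E
```

```text
time_s: 61.2
tcp_pos: [0.3933, 0.1566, 0.3423]
ee_rot: [[-0.002, -1.0, 0.002], [-1.0, 0.002, 0.002], [-0.002, -0.002, -1.0]]
wrist_force: [1.1, -0.0, -0.3]
gripper_width: 0.006
gripper_force: 0.0
time_s: 61.45
tcp_pos: [0.3942, 0.1599, 0.3416]
ee_rot: [[-0.0, -1.0, 0.001], [-1.0, 0.0, 0.001], [-0.001, -0.001, -1.0]]
wrist_force: [-1.0, 0.1, -0.5]
gripper_width: 0.006
gripper_force: 0.0
scene [((527, 227, 14, 8), 67.0), ((113, 152, 73, 80), 3324.5)]
[([306.0, 238.0], [228, 225, 225], 1), ([327.0, 239.0], [186, 184, 182], 5), ([348.0, 239.0], [227, 227, 225], 1)]
[(494, 210, 20, 24), (385, 175, 62, 48), (451, 53, 25, 43), (391, 52, 21, 43)]
side [((247, 72, 48, 52), 1175.0)]
[([224.0, 215.0], [204, 205, 204], 19), ([216.0, 229.0], [207, 207, 206], 18), ([208.0, 243.0], [204, 204, 204], 19)]
[(217, 294, 60, 75)]
```

```bash
python3 -c "
from station import r
print(r.finish_job())"
```

```text
the job is handed in; nothing more can be done
None
```

I handed in the job at about 61 s: both toggles are in the drawer, the empty mug stands upright on the far cork coaster (about 5 mm off centre), the drawer is pushed shut and all three green lasts hang on the rod.

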